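# Rebuild the reel brake

### The arm

A 7-joint arm with a two-finger parallel gripper is mounted at the origin on the work surface. World frame = base frame: x ahead of the robot, y to its left, z up, the work surface at z = 0. Lengths are in m, angles in rad, forces in N, time in s.
With the tool pointing down it reaches from about 0.4 to 0.85 m from the base axis. Payload 10.4 kg.
Tool frame: the origin (TCP) lies at the very end of the fingers, on their centre line; the grasp point (between the pads) lies r.grip_depth behind it (r.grip_depth is the distance from the TCP to the grasp point, in m); z points along the fingers, y is the line along which they close (so a half turn about z gives the same grasp; the last joint's range is limited). The gripper opens to 85 mm and grips with 20 to 120 N. Pads are 22 mm wide; open, the fingers measure 114 mm over their backs; the gripper's body (76 mm by 85 mm) begins 54 mm behind the grasp point. The pads swing forward as they close: fully open they stand 13 mm farther back than shut.
Start: joints at [-1.157, 0.332, -0.065, 1.46, 0.022, 1.35, -0.088], TCP at [0.264, 0.566, 0.231] pointing down, gripper open.
Joint ranges: [-2.6, 2.6], [-0.5, 2.12], [-1.47, 1.34], [0.16, 2.42], [-1.27, 4.41], [0.06, 2.06], [-2.6, 2.6]. Speed limits (rad/s): [2.22, 2.22, 2.79, 2.79, 3.14, 3.14, 3.14].

### API

Orientations are given as a rotation vector (axis times angle).
In Python, from bench import telemetry, viewer, r gives the robot as it stands.
- The arm moves only by the tool drive_tool, never from a script. Its argument "steps" is a list of rows, each a list of 7 numbers: the turn, a rotation vector about the tool's x, y, z in rad, then the shift along the tool's x, y, z in mm, then the gripper command: -1 is fully open, 1 is shut, values between are in proportion. A call has 1 to 10 rows; each row shifts and turns the commanded pose from where the row before left it, along the tool's axes as they then stand; what a row does not reach is not made up. A row lasts 1/10 s, in which the tool goes at most 50 mm and 8.59 degrees, less where a joint would pass 70% of its speed; a pose out of reach is approached as far as the arm can. A call with a gripper value outside its range is refused whole. The fingers move at their own pace and stop on an object; "grip_force" is the grip in N (left out, the last holds). Time passes only in rows, so rows that do not move let the fingers close. It gives the time, the measured TCP pose, the force, the opening and the grip force at its end, in the units of the state.
- telemetry.state(): the state, without advancing time (a new reading comes with each control period).
- viewer.capture(name): name is "scene" or "top" or "wrist"; returns (picture, depth): 400x640x3 uint8, red, green, blue; 400x640 float32, m along the optical axis (not along the pixel's ray), 0 where there is no reading.
- viewer.camera_info(name): a dict with "intrinsics" (3x3 intrinsics, pixels), "R" (3x3) and "t" (3): a world point X has camera coordinates R X + t. Camera axes: x right, y down, z forward; pixel columns grow to the right and rows downward; lengths in m; the calibration is good to about 2 mm. A picture is of the moment at which its call begins: read the wrist's pose just before it. camera_info takes no time and is no camera call; for the wrist camera it gives the pose at the moment of the call.
- r.hand_in(): hands the job in; it is judged then, once.
The state is a dict: "t": time; "q": joint angles; "joint_velocities": joint speeds; "joint_torque": joint torques, N m; "ee_pos": TCP position; "tcp_rot": TCP orientation; "wrist_force": force on the tool from outside, world axes, zero at the start; "ft_torque": the same for the moment, N m; "grip_width": finger opening in m; "grip_force": force on a finger pad.
Only numpy, scipy, OpenCV 4.12 (cv2) and the standard library are available. Lean on these libraries where they do the work, as an engineer would, in place of code of your own. Each camera call takes 0.05 s, during which the arm holds its last target. There are 200 camera calls.

### The job

Rebuild the slip brake on the grey base: stack all the loose toothed plates flat onto the splined hub, fully down, a friction disc first and then separator and disc in turn, every disc's tab pointing towards the thumb lever and every separator's forked tab pointing away from it. Then set the tapered brass plug upright, fully home, in the hub's bore, and after that click the thumb lever away from the robot one notch at a time, pausing briefly in every notch, until it rests in the notch with the long tick (notch 4, counting the one nearest the robot as 0). Leave the other things on the bench where they are.

Things in the scene. Friction and masses are not known exactly. Their poses are not given: they have to be found in the camera images.
- brake: Grey reel-brake base bolted to the bench, 150 x 260 x 16 mm; origin on the bench under the hub axis. Its +y points from the hub towards the thumb lever; its +x points away from the robot. The base spans x = +-75, y = -80 to +180 mm.
- hub (a point): Centre of the hub's round seat (62 mm wide, 20 mm above the bench), axes as the brake. The steel hub rises 62 mm above it: round core 34 mm wide, chamfered over its last 7 mm, with two ribs (splines) 8 mm wide at +y and -y reaching 22.5 mm from the axis and ending 54 mm up. A plate goes on only with its tab along the brake's +y or -y, with about 1.5 mm play.
- hub_rim (a point): Centre of the hub's open top, 62 mm above the hub point. Bore 20 mm wide at the mouth, widening to 25 mm below, 50 mm deep; the flat rim is 29 mm wide outside.
- pivot (a point): Pivot of the thumb lever, 65 mm above the bench, 150 mm from the hub axis along the brake's y. The lever turns about the brake's y axis. Grey cheeks flank it: inside faces 28 mm apart, outside 48 mm; tops 1 mm above the pivot over x = +-45 mm and 12 mm above it over x = +-25 mm.
- lever_tip (a point): Centre of the lever's black thumb roller, 18 mm diameter and 24 mm long along the brake's y, 75 mm from the pivot, on a steel arm 18 mm wide and 8 mm thick.
- lever (a joint): Lever angle, rad. Notches 0 to 5 at 0, 0.3, 0.6, 0.9, 1.2, 1.5, shown by white ticks on the cheeks, long tick at notch 4. At angle q it leans q - 0.5 from vertical towards the brake's +x. Starts in notch 0 or 1, leaning to the robot; grows when pushed away. About 3 N at the roller moves it; pushed 0.15 to 0.2 past a notch it snaps into the next by itself and stays.
- plug: Brass tapered plug, 60 mm tall, 90 g, upright in its stand. Origin: centre of its lower end; z up. Taper 12 mm wide at the bottom to 18 mm at 30 mm, flange 33 mm wide from 30 to 36 mm, round grip 25 mm wide from 36 to 60 mm. In the hub the flange rests on the rim: its lower end is then 32 mm above the hub point.
- stand: Fixed black ring, 52 mm outer diameter, 27 mm bore, 36 mm high, holding the plug: its flange rests on the ring. Origin at centre of underside.
- disc1: Friction disc 1 (may be absent): steel, 10 mm thick, 120 g. ONE tab 24 mm wide with a round end, dark lining pads, corners cut off. Origin: underside, centre of the hole; +x runs along the tab, which ends 76 mm out. Grip by the two flat edges at y = +-30 mm (60 mm apart, x = -25 to 25 mm). Body ends at x = +-34.5 mm. Hole 37 mm square, plus slots 11.5 mm wide to 24 mm out at +x and -x.
- disc2: Friction disc 2 (may be absent): steel, 10 mm thick, 120 g. ONE tab 24 mm wide with a round end, dark lining pads, corners cut off. Origin: underside, centre of the hole; +x runs along the tab, which ends 76 mm out. Grip by the two flat edges at y = +-30 mm (60 mm apart, x = -25 to 25 mm). Body ends at x = +-34.5 mm. Hole 37 mm square, plus slots 11.5 mm wide to 24 mm out at +x and -x.
- disc3: Friction disc 3 (may be absent): steel, 10 mm thick, 120 g. ONE tab 24 mm wide with a round end, dark lining pads, corners cut off. Origin: underside, centre of the hole; +x runs along the tab, which ends 76 mm out. Grip by the two flat edges at y = +-30 mm (60 mm apart, x = -25 to 25 mm). Body ends at x = +-34.5 mm. Hole 37 mm square, plus slots 11.5 mm wide to 24 mm out at +x and -x.
- sep1: Separator 1: steel, 10 mm thick, 120 g. FORKED tab: two prongs 10 mm wide, 17 mm gap; bare, square corners. Origin: underside, centre of the hole; +x runs along the tab, which ends 72 mm out. Grip by the two flat edges at y = +-30 mm (60 mm apart, x = -25 to 25 mm). Body ends at x = +-34.5 mm. Hole 37 mm square, plus slots 11.5 mm wide to 24 mm out at +x and -x.
- sep2: Separator 2: steel, 10 mm thick, 120 g. FORKED tab: two prongs 10 mm wide, 17 mm gap; bare, square corners. Origin: underside, centre of the hole; +x runs along the tab, which ends 72 mm out. Grip by the two flat edges at y = +-30 mm (60 mm apart, x = -25 to 25 mm). Body ends at x = +-34.5 mm. Hole 37 mm square, plus slots 11.5 mm wide to 24 mm out at +x and -x.
- disc1_tab (a point): Point on the middle line of disc1's tab, 60 mm from its origin along its +x, half way up its thickness.
- disc2_tab (a point): Point on the middle line of disc2's tab, 60 mm from its origin along its +x, half way up its thickness.
- disc3_tab (a point): Point on the middle line of disc3's tab, 60 mm from its origin along its +x, half way up its thickness.
- sep1_tab (a point): Point on the middle line of sep1's tab, 60 mm from its origin along its +x, half way up its thickness.
- sep2_tab (a point): Point on the middle line of sep2's tab, 60 mm from its origin along its +x, half way up its thickness.
- tape_roll: Bystander, leave alone: tape roll. Yellow ring 90 mm wide, 45 mm high.
- flux_bottle: Bystander, leave alone: flux bottle. White, 44 mm wide, 100 mm high.
- paste_jar: Bystander, leave alone: paste jar. White, 56 mm wide, 50 mm high.
- screwdriver: Bystander, leave alone: screwdriver. 180 mm long, lying along its x.
- board1: Bystander, leave alone: circuit board. Green, 60 x 240 x 4 mm.
- reel: Bystander, leave alone: tape reel. Black, 150 mm wide, 12 mm thick.
Mind the look-alikes: they are no part of the job. What is shaped like the sep1 but brown, green or red is not meant.

How it is judged:
On the way, in this order (a step that is already met when the one before it is completed fails the run):
1. all plates are stacked on the hub in turn, disc first, disc tabs towards the lever and separator tabs away (horizontal distance between each of disc1, disc2, disc3, sep1, sep2 and hub below 0.005 m and angle between each of disc1, disc2, disc3, sep1, sep2's own z axis and vertical below 0.08 rad and y of each of disc1_tab, disc2_tab, disc3_tab in the frame of hub above 0.05 m and (z of disc1 in the frame of hub between -0.003 and 0.003 m or z of disc1 in the frame of hub between 0.017 and 0.023 m or z of disc1 in the frame of hub between 0.037 and 0.043 m) and (z of disc2 in the frame of hub between -0.003 and 0.003 m or z of disc2 in the frame of hub between 0.017 and 0.023 m or z of disc2 in the frame of hub between 0.037 and 0.043 m) and (z of disc3 in the frame of hub between -0.003 and 0.003 m or z of disc3 in the frame of hub between 0.017 and 0.023 m or z of disc3 in the frame of hub between 0.037 and 0.043 m) and y of each of sep1_tab, sep2_tab in the frame of hub below -0.05 m and (z of sep1 in the frame of hub between 0.007 and 0.013 m or z of sep1 in the frame of hub between 0.027 and 0.033 m) and (z of sep2 in the frame of hub between 0.007 and 0.013 m or z of sep2 in the frame of hub between 0.027 and 0.033 m)), for 0.3 s.
2. the plug is home in the hub's bore (all of step 1 and horizontal distance between plug and hub below 0.006 m and angle between plug's own z axis and vertical below 0.08 rad and z of plug in the frame of hub between 0.029 and 0.035 m), for 0.2 s.
3. the lever rests in notch 2 (value of joint lever between 0.52 and 0.68 rad and velocity of joint lever below 0.3 rad/s), for 0.2 s.
4. the lever rests in notch 3 (value of joint lever between 0.82 and 0.98 rad and velocity of joint lever below 0.3 rad/s), for 0.2 s.
5. the lever rests in notch 4 (value of joint lever between 1.12 and 1.28 rad and velocity of joint lever below 0.3 rad/s), for 0.2 s.
At the end, for the whole second after the job is handed in: Plates on the hub within 5 mm of its axis, flat (0.08 rad), each within 3 mm of its level: discs 0, 20, 40 and separators 10, 30 mm above the seat; disc tabs to the lever, separator tabs away; plug upright in the bore, lower end 29 to 35 mm above the seat; lever within 0.08 rad of notch 4 (1.2) (all of step 2 and value of joint lever between 1.12 and 1.28 rad and linear speed of plug below 0.02 m/s); the robot touches nothing.
It fails at once if a bystander is moved more than 5 cm (distance of any of tape_roll, flux_bottle, paste_jar, screwdriver, board1, reel from where it was at the start of the episode above 0.05 m).
Of disc1, disc2, disc3 only 2 to 3 are there at a start; the rules pass over those that are not, and their reading is None.
At some moment in a run one of disc1, disc2, disc3, sep1, sep2 may be knocked a few centimetres aside while the robot is not near it.
It also fails if it takes over 200 s, if anything falls off the work surface, if the arm or the gripper's body presses on something with over 40 N, if the wrist force passes 120 N, or if a joint passes its speed limit or range.

## Working session

There is one attempt and no reset: what is moved stays moved. The work goes in short steps, Python scripts to look and compute and a tool call to move; the robot and the scene stay as the last step left them, time stands still between calls to the robot, and variables do not carry over. Pictures are saved under pics/ and viewed, at most 14 in all, crops included, and the job is handed in when it is done.

Besides the shell and the picture viewer there is one more tool, called in YAML: its name, and indented under it one key for each argument. drive_tool: Moves the arm, as the interface text tells. Its arguments: {"type":"object","properties":{"steps":{"type":"array","items":{"type":"array","items":{"type":"number"}}},"grip_force":{"type":"number"}},"required":["steps"]}

```bash
ls; mkdir -p pics; python3 - <<'E'
from bench import telemetry, viewer, r
import cv2,numpy as np
s=telemetry.state(); print(s, r.grip_depth)
for n in("scene","top"):
    p,d=viewer.capture(n); cv2.imwrite(f"pics/{n}0.png",p[:,:,::-1]); np.savez(f"{n}0.npz",p=p,d=d); print(n,viewer.camera_info(n))
E
```

```text
pics
{'t': 0.0, 'q': array([-1.156594  ,  0.33283724, -0.06471451,  1.46098646,  0.02158733,
        1.3499136 , -0.08853917]), 'joint_velocities': array([ 0.0023565 , -0.00105035,  0.00110443, -0.00143942,  0.0002279 ,
        0.00103707, -0.00053624]), 'joint_torque': array([-1.38629268e-03, -6.25450659e+01,  4.83483437e-02, -3.91611779e+01,
        1.61100720e-02,  9.87105654e-03,  6.70662326e-08]), 'ee_pos': array([0.26422788, 0.56595754, 0.23051605]), 'tcp_rot': array([-6.80638666e-01, -3.06670612e+00,  2.23939167e-03]), 'wrist_force': array([0.08821694, 0.45369327, 0.53903526]), 'ft_torque': array([0.0188838 , 0.02008688, 0.01625562]), 'grip_force': 0.0, 'grip_width': 0.08510400351269563} 0.0187
scene {'intrinsics': array([[393.93919459,   0.        , 323.2157052 ],
       [  0.        , 393.93919459, 199.45485452],
       [  0.        ,   0.        ,   1.        ]]), 'R': array([[ 0.67103503,  0.74142317, -0.0019164 ],
       [ 0.42168208, -0.38377249, -0.82152474],
       [-0.60983294,  0.55046376, -0.57016965]]), 't': array([-0.26297154, -0.16179051,  1.53873673])}
top {'intrinsics': array([[376.88518397,   0.        , 319.44546941],
       [  0.        , 376.88518397, 198.0955807 ],
       [  0.        ,   0.        ,   1.        ]]), 'R': array([[ 0.02130888, -0.9997338 ,  0.00884601],
       [-0.98932847, -0.02236105, -0.14397625],
       [ 0.14413573, -0.00568364, -0.9895416 ]]), 't': array([-0.09273554,  0.52469704,  1.44416702])}
```

View pics/scene0.png

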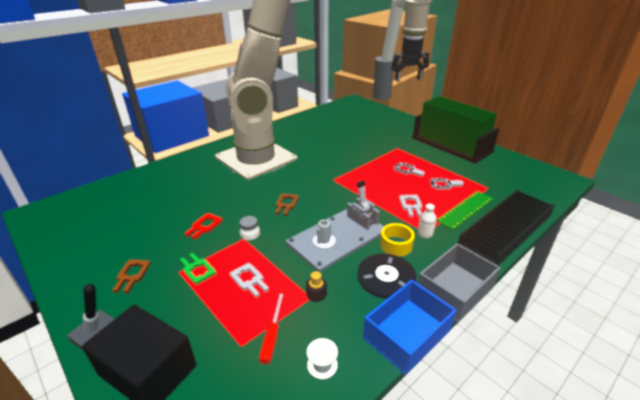

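View pics/top0.png

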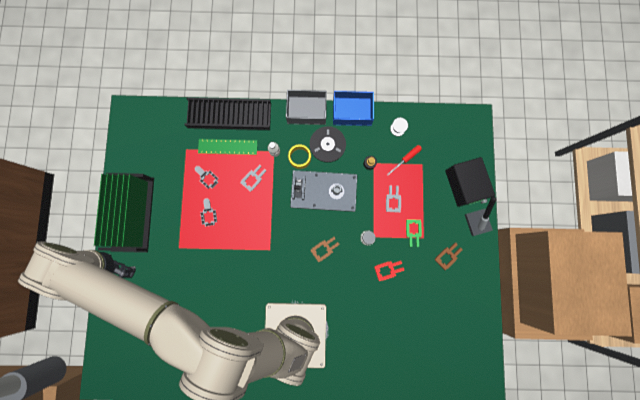

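The top view shows disc-like plates at about (207,178) and (208,213), with grey forked plates at (254,178) and (394,199). The brown (325,248) and (449,256), red (390,270) and green (414,232) ones are decoys. The hub is at (336,190), lever at (298,187), plug at (370,162). I'll confirm in an enlarged crop and measure.

```bash
cat > h.py <<'E'
import numpy as np,cv2
from bench import telemetry, viewer, r
from scipy.spatial.transform import Rotation as Ro
def ray(ci,uv,z):
    uv=np.atleast_2d(np.asarray(uv,float)); K,R,t=ci["intrinsics"],ci["R"],ci["t"]
    d=np.c_[uv,np.ones(len(uv))]@np.linalg.inv(K).T@R; c=-R.T@t
    return c+d*((z-c[2])/d[:,2])[:,None]
def proj(ci,X):
    c=np.atleast_2d(X)@ci["R"].T+ci["t"]; q=c@ci["intrinsics"].T; return q[:,:2]/q[:,2:]
def cloud(ci,d):
    v,u=np.mgrid[:d.shape[0],:d.shape[1]]
    P=np.dstack([u*d,v*d,d])@np.linalg.inv(ci["intrinsics"]).T
    return (P-ci["t"])@ci["R"]
E
python3 - <<'E'
from h import *
z=np.load("top0.npz");p,d=z["p"],z["d"];ci=viewer.camera_info("top")
P=cloud(ci,d)
print("mats",P[240,225],P[232,390],"bench",P[290,150])
hsv=cv2.cvtColor(p,cv2.COLOR_RGB2HSV)
for n,(u0,v0,u1,v1) in dict(A=(185,158,225,192),B=(190,195,225,232),C=(235,158,275,195),D=(380,178,408,218)).items():
    m=((hsv[v0:v1,u0:u1,1]<110)).astype(np.uint8)
    m=cv2.resize(m*255,None,fx=4,fy=4,interpolation=cv2.INTER_CUBIC); m=(m>127).astype(np.uint8)
    cs,h=cv2.findContours(m,cv2.RETR_CCOMP,cv2.CHAIN_APPROX_NONE)
    for c,hh in zip(cs,h[0]):
        a=cv2.contourArea(c)
        if a<200: continue
        M=cv2.moments(c);uv=[M["m10"]/M["m00"]/4+u0-.4,M["m01"]/M["m00"]/4+v0-.4]
        print(n,"hole" if hh[3]>=0 else "body",a,np.round(uv,1),ray(ci,uv,.008).round(4))
for uv in [(336,190),(298,187),(370,162)]: print(uv,P[uv[1]-2:uv[1]+3:2,uv[0]-2:uv[0]+3:2].round(3).reshape(-1,3))
a=cv2.resize(p[135:265,180:310],None,fx=4,fy=4,interpolation=cv2.INTER_CUBIC)
b=cv2.resize(p[135:265,310:370+10],None,fx=4,fy=4,interpolation=cv2.INTER_CUBIC)
cv2.imwrite("pics/c1.png",np.hstack([a,b])[:,:,::-1])
E
```

```text
mats [0.35582312 0.28833579 0.00388873] [ 0.4018918  -0.36598736 -0.00067172] bench [ 0.15659043  0.56947481 -0.00169778]
A body 4467.0 [206.6 177.3] [[0.6058 0.3758 0.008 ]]
A hole 1512.0 [208.8 179.3] [[0.5977 0.3665 0.008 ]]
B body 4718.0 [207.9 213.8] [[0.458  0.3612 0.008 ]]
B hole 1528.5 [208.5 216.7] [[0.4462 0.3582 0.008 ]]
C body 223.0 [273. 179.] [[0.6048 0.108  0.008 ]]
C body 4800.5 [252.1 178.8] [[0.6038 0.1923 0.008 ]]
C hole 1417.0 [250.6 180.3] [[0.5971 0.1981 0.008 ]]
D body 4846.5 [393.  200.7] [[ 0.5272 -0.3772  0.008 ]]
D hole 1459.0 [393. 203.] [[ 0.5179 -0.3769  0.008 ]]
(336, 190) [[ 0.561 -0.136  0.077]
 [ 0.57  -0.146  0.03 ]
 [ 0.569 -0.154  0.036]
 [ 0.554 -0.136  0.078]
 [ 0.562 -0.146  0.028]
 [ 0.562 -0.154  0.03 ]
 [ 0.546 -0.136  0.074]
 [ 0.546 -0.144  0.079]
 [ 0.546 -0.151  0.081]]
(298, 187) [[ 0.558  0.007  0.141]
 [ 0.57   0.002  0.08 ]
 [ 0.569 -0.005  0.084]
 [ 0.549  0.006  0.149]
 [ 0.55  -0.001  0.145]
 [ 0.55  -0.009  0.146]
 [ 0.544  0.006  0.138]
 [ 0.543 -0.001  0.143]
 [ 0.544 -0.009  0.141]]
(370, 162) [[ 0.681 -0.27   0.055]
 [ 0.679 -0.276  0.064]
 [ 0.679 -0.284  0.064]
 [ 0.673 -0.27   0.054]
 [ 0.668 -0.275  0.074]
 [ 0.67  -0.284  0.065]
 [ 0.668 -0.272  0.042]
 [ 0.667 -0.279  0.045]
 [ 0.667 -0.287  0.047]]
```

View pics/c1.png

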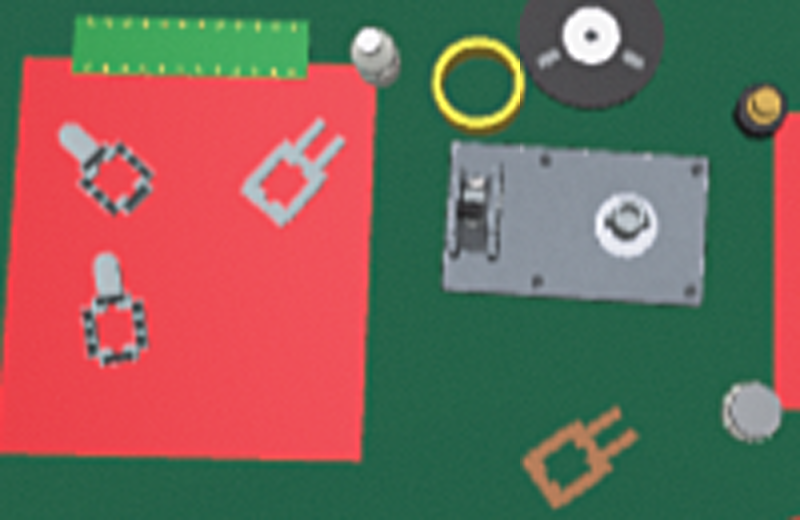

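The crop shows two round-tabbed lined discs (tabs at crop (75,140) and (105,265)), one bare grey fork (290,175), the brown decoy at (575,460), and the brake with its hub at (627,222). So the stack is disc, sep, disc, sep. Now the brake pose and the first move towards the disc at (208,217).

```bash
cat >> h.py <<'E'
def go(x,y,z,yaw):
    "print turn (tool axes, deg) and following shift (mm, tool axes after turn) to tool-down pose with tool x at yaw (deg)"
    s=telemetry.state(); R0=Ro.from_rotvec(s["tcp_rot"]); c,sn=np.cos(np.radians(yaw)),np.sin(np.radians(yaw))
    R1=Ro.from_matrix(np.array([[c,sn,0],[sn,-c,0],[0,0,-1.]]))
    w=(R0.inv()*R1).as_rotvec(); d=R1.inv().apply(np.array([x,y,z])-s["ee_pos"])*1000
    n=int(np.ceil(np.linalg.norm(w)/.145)); print("t",round(s["t"],2),"pos",s["ee_pos"].round(4),"turn",w.round(3),"rows",n,"per",(w/max(n,1)).round(4),"shift",d.round(1),"F",s["wrist_force"].round(1),"w",round(s["grip_width"],4))
E
python3 - <<'E'
from h import *
z=np.load("top0.npz");p,d=z["p"],z["d"];ci=viewer.camera_info("top")
hsv=cv2.cvtColor(p,cv2.COLOR_RGB2HSV)
m=np.zeros(d.shape,np.uint8);m[165:215,285:362]=((hsv[165:215,285:362,1]<100)).astype(np.uint8)*255
cs,_=cv2.findContours(m,0,2);c=max(cs,key=cv2.contourArea)
X=ray(ci,c[:,0]+0.,.016)[:,:2]
(b,sz,a)=cv2.minAreaRect((X*1000).astype(np.float32));print(b,sz,a,cv2.boxPoints((b,sz,a)).round(1))
go(.446,.358,.22,14)
ci=viewer.camera_info("wrist");print(ci, -ci["R"].T@ci["t"])
E
```

```text
(561.673583984375, -96.74497985839844) (262.86846923828125, 154.00933837890625) 87.68101501464844 [[ 479.4 -225. ]
 [ 633.3 -231.2]
 [ 643.9   31.5]
 [ 490.1   37.7]]
t 0.1 pos [0.2643 0.566  0.2306] turn [-0.00e+00  2.00e-03  2.46e+00] rows 17 per [-0.000e+00  1.000e-04  1.447e-01] shift [126.  245.8  10.6] F [-0.7  0.5 -0.2] w 0.0854
{'intrinsics': array([[289.74665518,   0.        , 318.90915219],
       [  0.        , 289.74665518, 201.237739  ],
       [  0.        ,   0.        ,   1.        ]]), 'R': array([[ 0.42361091,  0.9058427 , -0.00167333],
       [ 0.87264751, -0.40759052,  0.26899123],
       [ 0.24298171, -0.11540785, -0.96314117]]), 't': array([-0.62492273, -0.03566046,  0.37984607])} [0.20354745 0.59538405 0.37439203]
```

drive_tool:
  steps:
    - [0, 0, 0.145, 0, 0, 0, -1]
    - [0, 0, 0.145, 0, 0, 0, -1]
    - [0, 0, 0.145, 0, 0, 0, -1]
    - [0, 0, 0.145, 0, 0, 0, -1]
    - [0, 0, 0.145, 0, 0, 0, -1]
    - [0, 0, 0.145, 0, 0, 0, -1]
    - [0, 0, 0.145, 0, 0, 0, -1]
    - [0, 0, 0.145, 0, 0, 0, -1]
    - [0, 0, 0.145, 0, 0, 0, -1]
    - [0, 0, 0.145, 0, 0, 0, -1]

```text
t: 1.1
ee_pos: [0.2643, 0.5661, 0.2308]
tcp_rot: [2.548, 1.836, -0.001]
wrist_force: [0.6, 0.6, -0.4]
grip_width: 0.0854
grip_force: 0.0
```

drive_tool:
  steps:
    - [0, 0, 0.145, 0, 0, 0, -1]
    - [0, 0, 0.145, 0, 0, 0, -1]
    - [0, 0, 0.145, 0, 0, 0, -1]
    - [0, 0, 0.145, 0, 0, 0, -1]
    - [0, 0, 0.145, 0, 0, 0, -1]
    - [0, 0, 0.145, 0, 0, 0, -1]
    - [0, 0, 0.145, 0, 0, 0, -1]
    - [0, 0, 0, 21, 41, 2, -1]
    - [0, 0, 0, 21, 41, 2, -1]
    - [0, 0, 0, 21, 41, 2, -1]

```text
t: 2.1
ee_pos: [0.3555, 0.4604, 0.2248]
tcp_rot: [3.118, 0.377, -0.0]
wrist_force: [1.3, -0.5, 0.5]
grip_width: 0.0856
grip_force: 0.0
```

drive_tool:
  steps:
    - [0, 0, 0, 21, 41, 2, -1]
    - [0, 0, 0, 21, 41, 2, -1]
    - [0, 0, 0, 21, 41, 2, -1]
    - [0, 0, 0, 0, 0, 0, -1]

```text
t: 2.5
ee_pos: [0.4499, 0.3506, 0.2192]
tcp_rot: [3.118, 0.36, 0.002]
wrist_force: [-0.2, 0.0, 0.2]
grip_width: 0.0856
grip_force: 0.0
```

```bash
cat >> h.py <<'E'
def plate(name,guess,z=.010,clear=False):
    "find light grey/dark plate near guess in a fresh wrist view; hole centre and tab direction on the plane z"
    ci=viewer.camera_info("wrist"); p,d=viewer.capture("wrist"); cv2.imwrite(f"pics/{name}.png",p[:,:,::-1])
    hsv=cv2.cvtColor(p,cv2.COLOR_RGB2HSV); m=(hsv[:,:,1]<110).astype(np.uint8)
    g=proj(ci,[[*guess,z]])[0]; cs,h=cv2.findContours(m,cv2.RETR_CCOMP,cv2.CHAIN_APPROX_NONE); out=[]
    for i,c in enumerate(cs):
        if h[0][i][3]<0 or cv2.contourArea(c)<400: continue
        H=ray(ci,c[:,0]+0.,z)[:,:2]; B=ray(ci,cs[h[0][i][3]][:,0]+0.,z)[:,:2]
        f=lambda Q:(lambda M:(np.array([M["m10"],M["m01"]])/M["m00"],M["m00"]*1e6))(cv2.moments(((Q)*1).astype(np.float32)))
        hc,ha=f(H);bc,ba=f(B); v=bc-hc
        # tab axis: far points of the outline
        a=np.degrees(np.arctan2(v[1],v[0])); ax=v/np.linalg.norm(v); yv=(B-hc)@[-ax[1],ax[0]]; xv=(B-hc)@ax
        mr=cv2.minAreaRect((H*1000).astype(np.float32))
        print("hole",hc.round(4),"area",round(ha),"body",round(ba),"yaw",a.round(1),"x",xv.min().round(4),xv.max().round(4),"y",yv.min().round(4),yv.max().round(4),"holerect",mr[2],np.round(mr[1],1),"px",proj(ci,[[*hc,z]])[0].round(), "guess px",g.round())
E
python3 - <<'E'
from h import *
go(.446,.358,.22,14)
plate("w1",(.446,.358))
E
```

```text
t 2.5 pos [0.4499 0.3506 0.2192] turn [ 0.003 -0.001 -0.015] rows 1 per [ 0.0026 -0.001  -0.0146] shift [-2.  -8.1 -0.8] F [-0.2  0.   0.2] w 0.0856
hole [0.4453 0.3586] area 1505 body 4659 yaw 10.7 x -0.0358 0.0757 y -0.0307 0.0306 holerect 13.084725379943848 [48.  38.9] px [312. 180.] guess px [312. 180.]
hole [0.5948 0.199 ] area 1333 body 5087 yaw -43.4 x -0.0366 0.0757 y -0.0326 0.0313 holerect 50.44717788696289 [37.  45.3] px [477.  86.] guess px [312. 180.]
hole [0.5964 0.3666] area 1446 body 4263 yaw 46.9 x -0.0345 0.064 y -0.0317 0.031 holerect 48.3614616394043 [47.9 37.5] px [335.  48.] guess px [312. 180.]
```

View pics/w1.png

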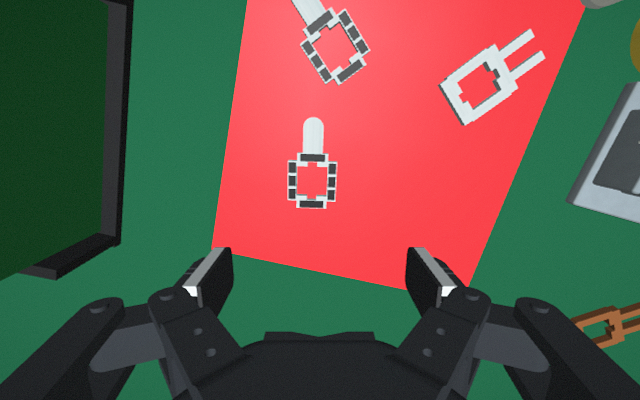

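The picture shows the disc at (312,180) tab up, the other disc (335,48) and the fork (477,86); the geometry agrees with the given sizes. Grasp the near disc.

drive_tool:
  steps:
    - [0, 0, 0.011, -2.6, -8.9, 0, -1]
    - [0, 0, 0, 0, 0, 45, -1]
    - [0, 0, 0, 0, 0, 45, -1]
    - [0, 0, 0, 0, 0, 45, -1]
    - [0, 0, 0, 0, 0, 45, -1]
    - [0, 0, 0, 0, 0, 20, -1]
    - [0, 0, 0, 0, 0, 10, -1]
    - [0, 0, 0, 0, 0, 10, -1]
    - [0, 0, 0, 0, 0, 0, -1]
    - [0, 0, 0, 0, 0, 0, 1]
  grip_force: 60

```text
t: 3.55
ee_pos: [0.441, 0.3659, 0.0005]
tcp_rot: [-3.12, -0.359, -0.002]
wrist_force: [-1.5, -17.2, 31.6]
grip_width: 0.0732
grip_force: 16.3
```

drive_tool:
  steps:
    - [0, 0, 0, 0, 0, 0, 1]
    - [0, 0, 0, 0, 0, 0, 1]
    - [0, 0, 0, 0, 0, 0, 1]
    - [0, 0, 0, 0, 0, 0, 1]

```text
t: 3.95
ee_pos: [0.4416, 0.3666, 0.0014]
tcp_rot: [-3.118, -0.358, -0.004]
wrist_force: [-0.4, 1.6, 1.4]
grip_width: 0.0123
grip_force: 0.5
```

```bash
python3 - <<'E'
from h import *
go(.4453,.3586,-.001,12.5); print(telemetry.state()["grip_force"])
go(.5597,-.1467,.16,87.7)
E
```

```text
t 3.95 pos [0.4416 0.3666 0.0014] turn [-0.003 -0.003  0.01 ] rows 1 per [-0.0027 -0.003   0.0104] shift [1.8 8.6 2.4] F [-0.4  1.6  1.4] w 0.0123
0.534678976982832
t 3.95 pos [0.4416 0.3666 0.0014] turn [-0.    -0.004 -1.302] rows 9 per [-0.     -0.0005 -0.1447] shift [-508.2  138.6 -158.6] F [-0.4  1.6  1.4] w 0.0123
```

The pose reading lagged when I corrected from it, so the grasp missed. I'll lift, let it settle and look again.

drive_tool:
  steps:
    - [0, 0, 0, 0, 0, -15, 1]
    - [0, 0, 0, 0, 0, -15, 1]
    - [0, 0, 0, 0, 0, -40, 0.5]
    - [0, 0, 0, 0, 0, -50, -1]
    - [0, 0, 0, 0, 0, -50, -1]
    - [0, 0, 0, 0, 0, 0, -1]
    - [0, 0, 0, 0, 0, 0, -1]
    - [0, 0, 0, 0, 0, 0, -1]
    - [0, 0, 0, 0, 0, 0, -1]

```text
t: 4.85
ee_pos: [0.44, 0.3649, 0.1684]
tcp_rot: [3.12, 0.358, -0.002]
wrist_force: [0.2, 0.1, -0.5]
grip_width: 0.0852
grip_force: 0.0
```

```bash
python3 - <<'E'
from h import *
go(.4453,.3586,-.001,12.5)
plate("w2",(.4453,.3586))
E
```

```text
t 4.85 pos [0.44   0.3649 0.1684] turn [0.001 0.002 0.011] rows 1 per [0.0012 0.0016 0.0106] shift [  3.8   7.3 169.4] F [ 0.2  0.1 -0.5] w 0.0852
hole [0.4393 0.3376] area 1455 body 4659 yaw 6.9 x -0.0363 0.0754 y -0.0313 0.0307 holerect 8.696724891662598 [47.1 38.6] px [343. 193.] guess px [326. 184.]
hole [0.5946 0.1995] area 1260 body 5235 yaw -43.7 x -0.0377 0.0765 y -0.0329 0.0313 holerect 50.21553039550781 [36.2 43.6] px [522.  72.] guess px [326. 184.]
```

View pics/w2.png

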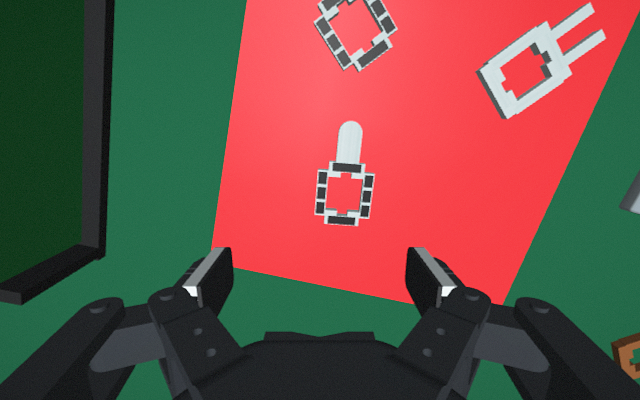

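The disc is flat, now at (343,193) px: (0.439,0.338), yaw 8°.

drive_tool:
  steps:
    - [0, 0, 0.089, 0, 0, 0, -1]
    - [0, 0, 0, -4.5, 27, 40, -1]
    - [0, 0, 0, 0, 0, 40, -1]
    - [0, 0, 0, 0, 0, 40, -1]
    - [0, 0, 0, 0, 0, 0, -1]
    - [0, 0, 0, 0, 0, 0, -1]
    - [0, 0, 0, 0, 0, 0, -1]

```text
t: 5.6
ee_pos: [0.441, 0.3388, 0.0513]
tcp_rot: [-3.132, -0.219, -0.003]
wrist_force: [-0.2, 0.7, 0.2]
grip_width: 0.0853
grip_force: 0.0
```

```bash
python3 - <<'E'
from h import *
go(.4393,.3376,-.001,8)
plate("w3",(.4393,.3376))
E
```

```text
t 5.6 pos [0.441  0.3388 0.0513] turn [-0.002 -0.002  0.   ] rows 1 per [-0.0015 -0.0022  0.0001] shift [-1.8  1.  52.3] F [-0.2  0.7  0.2] w 0.0853
hole [0.4403 0.3374] area 1382 body 4711 yaw 9.3 x -0.0368 0.0745 y -0.0303 0.0308 holerect 8.535482406616211 [44.9 37.9] px [321. 227.] guess px [321. 229.]
```

drive_tool:
  steps:
    - [0, 0, 0, -1.2, 1.2, 20, -1]
    - [0, 0, 0, 0, 0, 20, -1]
    - [0, 0, 0, 0, 0, 12, -1]
    - [0, 0, 0, 0, 0, 0, -1]
    - [0, 0, 0, 0, 0, 0, 1]
    - [0, 0, 0, 0, 0, 0, 1]
    - [0, 0, 0, 0, 0, 0, 1]
    - [0, 0, 0, 0, 0, 0, 1]
    - [0, 0, 0, 0, 0, 0, 1]
  grip_force: 60

```text
t: 6.55
ee_pos: [0.4396, 0.3374, -0.001]
tcp_rot: [-3.132, -0.219, -0.002]
wrist_force: [-2.3, -1.8, 7.5]
grip_width: 0.0579
grip_force: 63.4
```

Held (width 58 mm, force 63 N). Lift, turn and carry to beside the hub for a look at it.

drive_tool:
  steps:
    - [0, 0, 0, 0, 0, -40, 1]
    - [0, 0, -0.139, 0, 0, -40, 1]
    - [0, 0, -0.139, 0, 0, -40, 1]
    - [0, 0, -0.139, 0, 0, -40, 1]
    - [0, 0, -0.139, 0, 0, -26, 1]
    - [0, 0, -0.139, 0, 0, 0, 1]
    - [0, 0, -0.139, 0, 0, 0, 1]
    - [0, 0, -0.139, 0, 0, 0, 1]
    - [0, 0, -0.139, 0, 0, 0, 1]
    - [0, 0, -0.139, 0, 0, 0, 1]

```text
t: 7.55
ee_pos: [0.439, 0.3365, 0.1842]
tcp_rot: [-2.407, -2.019, -0.002]
wrist_force: [0.1, -0.4, -0.9]
grip_width: 0.058
grip_force: 65.7
```

drive_tool:
  steps:
    - [0, 0, -0.139, 0, 0, 0, 1]
    - [0, 0, 0, -47, 4, 0, 1]
    - [0, 0, 0, -47, 4, 0, 1]
    - [0, 0, 0, -47, 4, 0, 1]
    - [0, 0, 0, -47, 4, 0, 1]
    - [0, 0, 0, -47, 4, 0, 1]
    - [0, 0, 0, -47, 4, 0, 1]
    - [0, 0, 0, -47, 4, 0, 1]
    - [0, 0, 0, -47, 4, 0, 1]
    - [0, 0, 0, -47, 4, 0, 1]

```text
t: 8.55
ee_pos: [0.4573, -0.0896, 0.1842]
tcp_rot: [2.267, 2.175, 0.003]
wrist_force: [1.0, -0.6, -1.8]
grip_width: 0.0576
grip_force: 65.7
```

drive_tool:
  steps:
    - [0, 0, 0, -47, 4, 0, 1]
    - [0, 0, 0, 0, 0, 0, 1]
    - [0, 0, 0, 0, 0, 0, 1]
    - [0, 0, 0, 0, 0, 0, 1]
    - [0, 0, 0, 0, 0, 0, 1]

```text
t: 9.05
ee_pos: [0.4597, -0.1333, 0.1834]
tcp_rot: [-2.264, -2.178, -0.001]
wrist_force: [-0.2, -0.2, -0.7]
grip_width: 0.0576
grip_force: 65.7
```

```bash
python3 - <<'E'
from h import *
go(.5597,-.1467,.185,87.7)
ci=viewer.camera_info("wrist");p,d=viewer.capture("wrist");np.savez("hubw.npz",p=p,d=d,**ci)
cv2.imwrite("pics/w4.png",p[:,:,::-1])
for z in (.02,.082): print(proj(ci,[[.5597,-.1467,z]]))
E
```

```text
t 9.05 pos [ 0.4597 -0.1333  0.1834] turn [ 0.    -0.001  0.001] rows 1 per [ 0.0002 -0.0006  0.0013] shift [ -9.4 100.4  -1.6] F [-0.2 -0.2 -0.7] w 0.0576
[[409.97575275 194.32801783]]
[[431.08811198 211.52355619]]
```

View pics/w4.png

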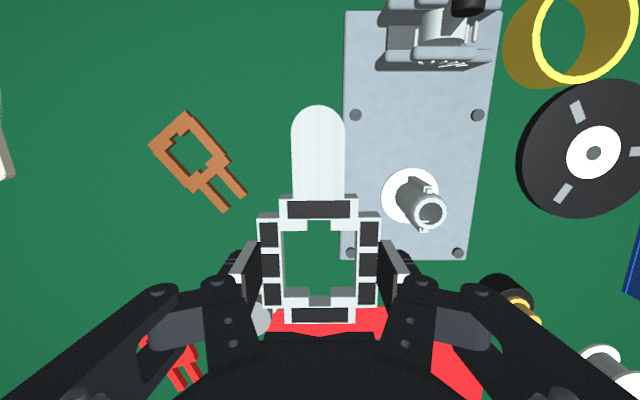

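The view shows the held disc (hole near (319,262)), hub rim at about (431,210) on the white seat (410,195), lever top right, brown decoy left. I'll measure rim and held plate.

```bash
python3 - <<'E'
from h import *
D=np.load("hubw.npz");p=D["p"];ci={k:D[k] for k in("intrinsics","R","t")}
g=cv2.cvtColor(p,cv2.COLOR_RGB2GRAY).astype(int);hsv=cv2.cvtColor(p,cv2.COLOR_RGB2HSV)
# seat: very white pixels
m=np.zeros(g.shape,np.uint8);m[160:235,372:432]=(g[160:235,372:432]>215)
cs,_=cv2.findContours(m,0,1);c=max(cs,key=cv2.contourArea)
X=ray(ci,cv2.convexHull(c)[:,0]+0.,.02)[:,:2]
# keep left points, fit circle r=31
from scipy.optimize import least_squares
def fit(X,r): return least_squares(lambda q:np.hypot(*(X-q).T)-r,X.mean(0),loss="soft_l1",f_scale=.0005)
f=fit(X,.031);print("seat",f.x.round(4),(np.abs(f.fun)).max())
# bore: dark inside rim
sub=g[190:235,410:455];print(sub[::4,::3])
# base outline yaw
m=((hsv[:,:,1]<70)&(g>110)).astype(np.uint8);m[:,:344]*=1
pts=[]
for v in range(60,240,6):
    row=hsv[v,330:400,1]; k=np.where(row<80)[0]
    if len(k): pts.append((330+k[0],v))
P=ray(ci,np.array(pts)-[.5,0],.016)[:,:2]
q=np.polyfit(P[:,1],P[:,0],1);print("edge yaw",np.degrees(np.arctan2(1,q[0])),np.abs(np.polyval(q,P[:,1])-P[:,0]).max(), "edge x at y=-.147",np.polyval(q,-.147))
# held plate hole (green inside)
s=telemetry.state();zt=s["ee_pos"][2]+.011
m=np.zeros(g.shape,np.uint8);m[200:325,270:370]=(hsv[200:325,270:370,1]>100)
cs,_=cv2.findContours(m,0,1);c=max(cs,key=cv2.contourArea);H=ray(ci,c[:,0]+0.,zt)[:,:2]
M=cv2.moments(H.astype(np.float32));hc=np.array([M["m10"],M["m01"]])/M["m00"]
R=Ro.from_rotvec(s["tcp_rot"]);print("held hole in tool mm",(R.inv().apply([*(hc-s["ee_pos"][:2]),0])*1000).round(1),np.linalg.norm(1),cv2.minAreaRect((H*1000).astype(np.float32)))
t=R.apply([1,0,0]);print("tool yaw",np.degrees(np.arctan2(t[1],t[0])))
# rim: bright ring outline
for thr in(150,190):
    m=np.zeros(g.shape,np.uint8);m[193:232,414:450]=(g[193:232,414:450]<thr)
    n,l,st,ce=cv2.connectedComponentsWithStats(m)
    for i in range(1,n):
        if 40<st[i,4]<1500: print(thr,st[i],ce[i].round(1),ray(ci,ce[i],.082).round(4))
E
```

```text
seat [ 0.5588 -0.1484] 0.00518000560353412
[[110 109 108 110  91 187 244 240 255 255 194 195 195 195 195]
 [109 111 111 111 114 123 123 131 133 250 195 195 197 197 196]
 [110 109 111 140 152 174 231 232 233 212 168 194 200 196 194]
 [112 114 134 174 247 243 220 199 197 243 241 217 199 196 195]
 [106 128 205 243 188 100 104  99 101  96 197 240 213 198 196]
 [114 133 242 205 105 106 104 104 100 101  99 244 220 193 195]
 [111 145 243 133 111 110 105 105 101 101  97 240 227 201 198]
 [103 124 242 178 121 118 110 108 102 104 129 239 194 197 198]
 [166 109 189 243 233 203 130 105  95 191 242 198 199 198 197]
 [198 181  98 140 239 245 244 244 244 232 198 200 199 199 198]
 [198 198 190 179 159 238 221 196 196 198 198 195 196 197 198]
 [201 200 197 196 199 196 198 199 195 194 197 197 199 199 198]]
edge yaw 84.57596140819051 0.012962824940439543 edge x at y=-.147 0.472128586043388
held hole in tool mm [ 0.5 -0.6  0. ] 1.0 ((460.4313049316406, -131.96302795410156), (41.507389068603516, 34.906253814697266), 89.55377960205078)
tool yaw 87.77379573143331
150 [414 193  23  17 117] [419.7 197.2] [[ 0.5489 -0.1331  0.082 ]]
150 [419 203  23  22 374] [430.7 212.8] [[ 0.5594 -0.1479  0.082 ]]
190 [414 193  33  19 194] [424.1 197.7] [[ 0.5528 -0.1337  0.082 ]]
190 [419 203  24  22 404] [430.4 213.1] [[ 0.5592 -0.1481  0.082 ]]
190 [414 218  10  14  54] [417.1 226. ] [[ 0.548 -0.16   0.082]]
```

drive_tool:
  steps:
    - [0, 0, 0, -4, 33.5, 0, 1]
    - [0, 0, 0, -4, 33.5, 0, 1]
    - [0, 0, 0, -3, 33.5, 0, 1]
    - [0, 0, 0, 0, 0, 40, 1]
    - [0, 0, 0, 0, 0, 40, 1]
    - [0, 0, 0, 0, 0, 0, 1]
    - [0, 0, 0, 0, 0, 0, 1]
    - [0, 0, 0, 0, 0, 0, 1]

```text
t: 9.9
ee_pos: [0.5608, -0.1497, 0.1056]
tcp_rot: [2.265, 2.174, 0.003]
wrist_force: [0.4, -0.4, -0.9]
grip_width: 0.0581
grip_force: 65.7
```

```bash
cat >> h.py <<'E'
def over(name,hub=(.5593,-.148),yaw=87.7):
    go(*hub,.1,yaw); ci=viewer.camera_info("wrist");p,d=viewer.capture("wrist");cv2.imwrite(f"pics/{name}.png",cv2.resize(p[150:400,200:440,::-1],None,fx=2.4,fy=2.4))
    s=telemetry.state();z=s["ee_pos"][2]+.011;hsv=cv2.cvtColor(p,cv2.COLOR_RGB2HSV)
    print("rim px",proj(ci,[[*hub,.082]]),"hole should be",proj(ci,[[*hub,z]]))
E
python3 - <<'E'
from h import *
over("w5")
E
```

```text
t 9.9 pos [ 0.5608 -0.1497  0.1056] turn [ 0.003 -0.    -0.   ] rows 1 per [ 0.003  -0.0001 -0.0004] shift [ 1.7 -1.5  5.6] F [ 0.4 -0.4 -0.9] w 0.0581
rim px [[314.86622558 232.46541955]] hole should be [[314.10063938 258.18940173]]
```

View pics/w5.png

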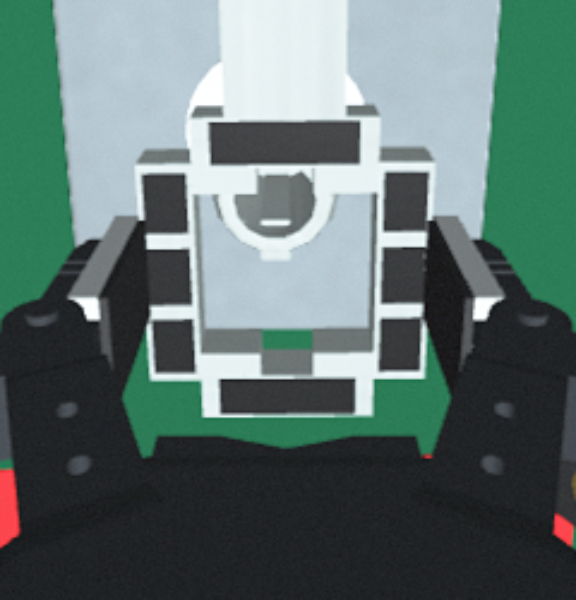

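Rim at crop (275,195), rib below it centred, plate hole centred 2 mm right and low of it; the offsets agree with the pose numbers. Correct and lower.

drive_tool:
  steps:
    - [0, 0, 0, 1.8, -1.6, 0, 1]
    - [0, 0, 0, 0, 0, 0, 1]
    - [0, 0, 0, 0, 0, 10, 1]
    - [0, 0, 0, 0, 0, 10, 1]
    - [0, 0, 0, 0, 0, 10, 1]
    - [0, 0, 0, 0, 0, 10, 1]
    - [0, 0, 0, 0, 0, 0, 1]

```text
t: 10.65
ee_pos: [0.5569, -0.1477, 0.0613]
tcp_rot: [-2.265, -2.174, 0.003]
wrist_force: [-0.9, 0.2, -1.0]
grip_width: 0.0576
grip_force: 65.7
```

drive_tool:
  steps:
    - [0, 0, 0, 0, 0, 10, 1]
    - [0, 0, 0, 0, 0, 10, 1]
    - [0, 0, 0, 0, 0, 8, 1]
    - [0, 0, 0, 0, 0, 6, 1]
    - [0, 0, 0, 0, 0, 5, 1]
    - [0, 0, 0, 0, 0, 2, 1]
    - [0, 0, 0, 0, 0, 0, 1]

```text
t: 11.35
ee_pos: [0.5579, -0.1479, 0.0221]
tcp_rot: [-2.266, -2.175, 0.0]
wrist_force: [0.2, 0.3, -1.1]
grip_width: 0.0579
grip_force: 65.7
```

drive_tool:
  steps:
    - [0, 0, 0, 0, 0, 2, 1]
    - [0, 0, 0, 0, 0, 0, 1]
    - [0, 0, 0, 0, 0, 0, 1]

```text
t: 11.65
ee_pos: [0.5581, -0.1479, 0.0204]
tcp_rot: [2.266, 2.175, 0.0]
wrist_force: [0.0, 0.1, -1.0]
grip_width: 0.0576
grip_force: 65.7
```

drive_tool:
  steps:
    - [0, 0, 0, 0, 0, 0, -1]
    - [0, 0, 0, 0, 0, 0, -1]
    - [0, 0, 0, 0, 0, 0, -1]
    - [0, 0, 0, 0, 0, -20, -1]
    - [0, 0, 0, 0, 0, -40, -1]
    - [0, 0, 0, 0, 0, -45, -1]
    - [0, 0, -0.142, 0, 0, -40, -1]
    - [0, 0, -0.142, 0, 0, -40, -1]
    - [0, 0, -0.142, 0, 0, 0, -1]
    - [0, 0, -0.142, 0, 0, 0, -1]

```text
t: 12.65
ee_pos: [0.5587, -0.148, 0.2069]
tcp_rot: [1.557, 2.726, 0.003]
wrist_force: [0.5, 0.8, -0.7]
grip_width: 0.0855
grip_force: 0.0
```

drive_tool:
  steps:
    - [0, 0, -0.142, 0, 0, 0, -1]
    - [0, 0, -0.142, 0, 0, 0, -1]
    - [0, 0, 0, 26.6, 34.6, 0, -1]
    - [0, 0, 0, 26.6, 34.6, 0, -1]
    - [0, 0, 0, 26.6, 34.6, 0, -1]
    - [0, 0, 0, 26.6, 34.6, 0, -1]
    - [0, 0, 0, 26.6, 34.6, 0, -1]
    - [0, 0, 0, 26.6, 34.6, 0, -1]
    - [0, 0, 0, 26.6, 34.6, 0, -1]
    - [0, 0, 0, 26.6, 34.6, 0, -1]

```text
t: 13.65
ee_pos: [0.5943, 0.2011, 0.2055]
tcp_rot: [1.165, 2.917, 0.001]
wrist_force: [1.3, -0.3, -0.5]
grip_width: 0.0854
grip_force: 0.0
```

drive_tool:
  steps:
    - [0, 0, 0, 0, 0, 50, -1]
    - [0, 0, 0, 0, 0, 50, -1]
    - [0, 0, 0, 0, 0, 0, -1]
    - [0, 0, 0, 0, 0, 0, -1]
    - [0, 0, 0, 0, 0, 0, -1]

```text
t: 14.15
ee_pos: [0.5961, 0.1995, 0.1085]
tcp_rot: [1.165, 2.915, 0.005]
wrist_force: [0.1, -0.5, 0.3]
grip_width: 0.0854
grip_force: 0.0
```

```bash
python3 - <<'E'
from h import *
go(.5946,.1993,-.001,136.5)
plate("w6",(.5946,.1993))
p,d=viewer.capture("top");P=cloud(viewer.camera_info("top"),d);cv2.imwrite("pics/t2.png",cv2.resize(p[150:220,270:370,::-1],None,fx=6,fy=6,interpolation=cv2.INTER_CUBIC))
E
```

```text
t 14.15 pos [0.5961 0.1995 0.1085] turn [ 0.004  0.002 -0.001] rows 1 per [ 0.0039  0.0015 -0.0013] shift [  1.   -1.2 109.5] F [ 0.1 -0.5  0.3] w 0.0854
hole [0.595  0.1983] area 1438 body 4855 yaw -40.9 x -0.0346 0.0745 y -0.0309 0.0304 holerect 50.03794479370117 [38.3 46.6] px [316. 201.] guess px [316. 200.]
hole [0.6301 0.4082] area 1232 body 4757 yaw 53.1 x -0.0373 0.0705 y -0.0313 0.0328 holerect 48.54374313354492 [42.7 36.7] px [547.  49.] guess px [316. 200.]
```

View pics/t2.png

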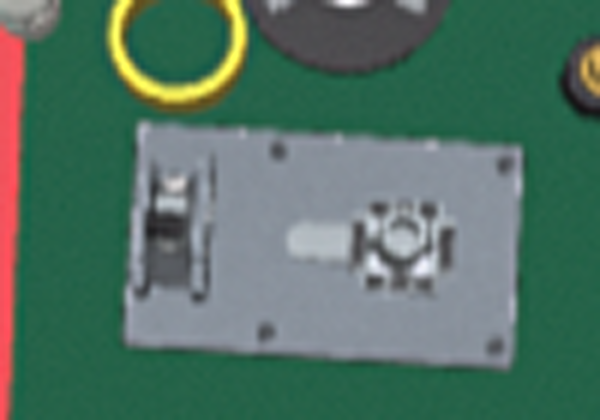

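The first disc sits on the hub with its tab to the lever; the other disc has been knocked to about (0.630,0.408). Grasp this separator.

drive_tool:
  steps:
    - [0, 0, -0.053, 0, 0, 0, -1]
    - [0, 0, 0, 0.2, -1.5, 40, -1]
    - [0, 0, 0, 0, 0, 40, -1]
    - [0, 0, 0, 0, 0, 20, -1]
    - [0, 0, 0, 0, 0, 9.5, -1]
    - [0, 0, 0, 0, 0, 0, -1]
    - [0, 0, 0, 0, 0, 0, 1]
    - [0, 0, 0, 0, 0, 0, 1]
    - [0, 0, 0, 0, 0, 0, 1]
    - [0, 0, 0, 0, 0, 0, 1]

```text
t: 15.25
ee_pos: [0.5947, 0.1989, -0.0018]
tcp_rot: [1.087, 2.945, 0.004]
wrist_force: [-0.9, -0.0, 8.2]
grip_width: 0.0584
grip_force: 64.0
```

drive_tool:
  steps:
    - [0, 0, 0, 0, 0, 0, 1]
    - [0, 0, 0, 0, 0, 0, 1]

```text
t: 15.45
ee_pos: [0.5947, 0.1989, -0.0018]
tcp_rot: [1.087, 2.945, 0.004]
wrist_force: [-1.1, 0.2, 7.5]
grip_width: 0.0582
grip_force: 64.0
```

```bash
python3 - <<'E'
from h import *
go(.5593,-.148,.185,87.7)
E
```

```text
t 15.45 pos [ 0.5947  0.1989 -0.0018] turn [ 0.004 -0.     0.904] rows 7 per [ 0.0005 -0.      0.1292] shift [-348.1  -21.5 -186.8] F [-1.1  0.2  7.5] w 0.0582
```

drive_tool:
  steps:
    - [0, 0, 0, 0, 0, -40, 1]
    - [0, 0, 0.129, 0, 0, -40, 1]
    - [0, 0, 0.129, 0, 0, -40, 1]
    - [0, 0, 0.129, 0, 0, -40, 1]
    - [0, 0, 0.129, 0, 0, -37, 1]
    - [0, 0, 0.129, 0, 0, 0, 1]
    - [0, 0, 0.129, 0, 0, 0, 1]
    - [0, 0, 0.129, 0, 0, 0, 1]
    - [0, 0, 0, -43.5, -2.7, 0, 1]
    - [0, 0, 0, -43.5, -2.7, 0, 1]

```text
t: 16.45
ee_pos: [0.5844, 0.1118, 0.1937]
tcp_rot: [2.261, 2.18, 0.002]
wrist_force: [1.7, -1.0, -1.1]
grip_width: 0.058
grip_force: 65.4
```

drive_tool:
  steps:
    - [0, 0, 0, -43.5, -2.7, 0, 1]
    - [0, 0, 0, -43.5, -2.7, 0, 1]
    - [0, 0, 0, -43.5, -2.7, 0, 1]
    - [0, 0, 0, -43.5, -2.7, 0, 1]
    - [0, 0, 0, -43.5, -2.7, 0, 1]
    - [0, 0, 0, -43.5, -2.7, 0, 1]
    - [0, 0, 0, 0, 0, 45, 1]
    - [0, 0, 0, 0, 0, 45, 1]
    - [0, 0, 0, 0, 0, 0, 1]
    - [0, 0, 0, 0, 0, 0, 1]

```text
t: 17.45
ee_pos: [0.5583, -0.1486, 0.1042]
tcp_rot: [2.264, 2.178, 0.0]
wrist_force: [-0.5, -0.4, -0.8]
grip_width: 0.0576
grip_force: 65.4
```

```bash
cat >> h.py <<'E'
def held(hub=(.5593,-.148)):
    "hole centre of the held plate against the hub, in tool mm"
    s=telemetry.state();ci=viewer.camera_info("wrist");p,d=viewer.capture("wrist");P=cloud(ci,d)
    R=Ro.from_rotvec(s["tcp_rot"]);T=R.inv().apply((P-s["ee_pos"]).reshape(-1,3)).reshape(P.shape)*1000
    zt=-11; m=((np.abs(T[:,:,2]-zt)<6)&(d>0)&(np.hypot(T[:,:,0],T[:,:,1])<90)).astype(np.uint8)
    cs,h=cv2.findContours(m,cv2.RETR_CCOMP,cv2.CHAIN_APPROX_NONE)
    for i,c in enumerate(cs):
        if h[0][i][3]<0 or cv2.contourArea(c)<1500: continue
        H=(R.inv().apply(ray(ci,c[:,0]+0.,s["ee_pos"][2]+.011)-s["ee_pos"])*1000)[:,:2].astype(np.float32)
        M=cv2.moments(H);print("hole tool",np.round([M["m10"]/M["m00"],M["m01"]/M["m00"],M["m00"]],1),np.round(np.r_[H.min(0),H.max(0)],1))
    print("top z of plate",np.median(T[:,:,2][m>0]),m.sum())
    go(*hub,.1,87.7);return p,d
E
python3 - <<'E'
from h import *
p,d=held(); cv2.imwrite("pics/w7.png",cv2.resize(p[150:400,200:440,::-1],None,fx=2.4,fy=2.4))
E
```

```text
hole tool [4.0000e-01 6.0000e-01 1.3344e+03] [-21.9 -18.   22.5  19.1]
top z of plate -12.862596978053936 11230
t 17.5 pos [ 0.5593 -0.1487  0.1053] turn [0.003 0.    0.001] rows 1 per [0.0026 0.0001 0.0013] shift [ 0.7 -0.   5.3] F [1.  0.7 0.5] w 0.058
```

View pics/w7.png

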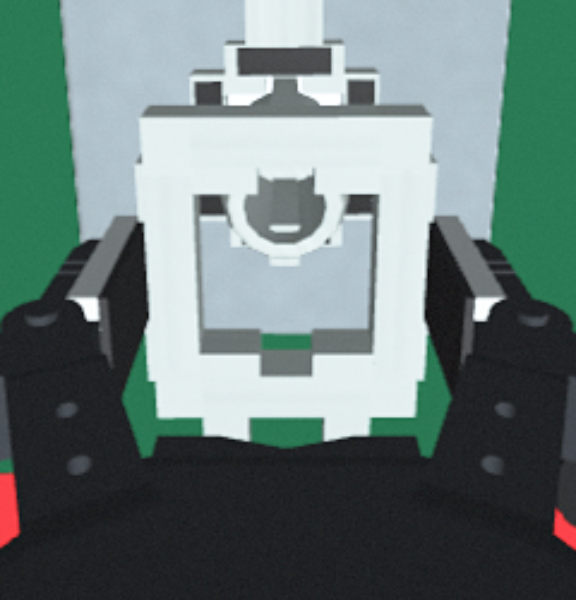

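The separator's hole is centred over the rim, prongs trailing away from the lever. Lower.

drive_tool:
  steps:
    - [0, 0, 0, 0.3, -0.6, 0, 1]
    - [0, 0, 0, 0, 0, 10, 1]
    - [0, 0, 0, 0, 0, 10, 1]
    - [0, 0, 0, 0, 0, 10, 1]
    - [0, 0, 0, 0, 0, 10, 1]
    - [0, 0, 0, 0, 0, 10, 1]
    - [0, 0, 0, 0, 0, 10, 1]
    - [0, 0, 0, 0, 0, 8, 1]
    - [0, 0, 0, 0, 0, 4, 1]
    - [0, 0, 0, 0, 0, 0, 1]

```text
t: 18.5
ee_pos: [0.5572, -0.1482, 0.0302]
tcp_rot: [-2.264, -2.177, 0.001]
wrist_force: [0.0, -0.2, -0.8]
grip_width: 0.0582
grip_force: 65.4
```

drive_tool:
  steps:
    - [0, 0, 0, 0, 0, 2, 1]
    - [0, 0, 0, 0, 0, 0, 1]
    - [0, 0, 0, 0, 0, 0, 1]

```text
t: 18.8
ee_pos: [0.5577, -0.1482, 0.029]
tcp_rot: [2.264, 2.178, 0.001]
wrist_force: [-0.0, -0.2, -2.0]
grip_width: 0.0582
grip_force: 65.4
```

drive_tool:
  steps:
    - [0, 0, 0, 0, 0, 0, -1]
    - [0, 0, 0, 0, 0, 0, -1]
    - [0, 0, 0, 0, 0, 0, -1]
    - [0, 0, 0, 0, 0, -20, -1]
    - [0, 0, 0, 0, 0, -40, -1]
    - [0, 0, 0.132, 0, 0, -45, -1]
    - [0, 0, 0.132, 0, 0, -45, -1]
    - [0, 0, 0.132, 0, 0, -30, -1]
    - [0, 0, 0.132, 0, 0, 0, -1]
    - [0, 0, 0.13, 0, 0, 0, -1]

```text
t: 19.8
ee_pos: [0.5581, -0.1483, 0.21]
tcp_rot: [2.85, 1.322, 0.004]
wrist_force: [0.0, 0.6, -0.2]
grip_width: 0.0856
grip_force: 0.0
```

drive_tool:
  steps:
    - [0, 0, 0, 39.4, -25.2, 0, -1]
    - [0, 0, 0, 39.4, -25.2, 0, -1]
    - [0, 0, 0, 39.4, -25.2, 0, -1]
    - [0, 0, 0, 39.4, -25.2, 0, -1]
    - [0, 0, 0, 39.4, -25.2, 0, -1]
    - [0, 0, 0, 39.4, -25.2, 0, -1]
    - [0, 0, 0, 39.4, -25.2, 0, -1]
    - [0, 0, 0, 39.4, -25.2, 0, -1]
    - [0, 0, 0, 39.4, -25.2, 0, -1]
    - [0, 0, 0, 39.4, -25.2, 0, -1]

```text
t: 20.8
ee_pos: [0.6171, 0.3177, 0.2089]
tcp_rot: [-2.846, -1.33, -0.0]
wrist_force: [0.9, -0.9, 1.2]
grip_width: 0.0854
grip_force: 0.0
```

drive_tool:
  steps:
    - [0, 0, 0, 39.4, -25.2, 0, -1]
    - [0, 0, 0, 39.4, -25.2, 0, -1]
    - [0, 0, 0, 0, 0, 50, -1]
    - [0, 0, 0, 0, 0, 50, -1]
    - [0, 0, 0, 0, 0, 0, -1]
    - [0, 0, 0, 0, 0, 0, -1]
    - [0, 0, 0, 0, 0, 0, -1]

```text
t: 21.5
ee_pos: [0.6307, 0.4087, 0.1126]
tcp_rot: [-2.846, -1.329, -0.007]
wrist_force: [0.0, -0.5, 0.7]
grip_width: 0.0857
grip_force: 0.0
```

```bash
python3 - <<'E'
from h import *
go(.630,.408,-.001,50)
plate("w8",(.63,.408))
E
```

```text
t 21.5 pos [0.6307 0.4087 0.1126] turn [ 0.001 -0.004  0.001] rows 1 per [ 0.0014 -0.0042  0.0007] shift [-1.000e+00 -1.000e-01  1.136e+02] F [ 0.  -0.5  0.7] w 0.0857
hole [0.6319 0.4115] area 1427 body 4687 yaw 49.7 x -0.0362 0.08 y -0.0307 0.0309 holerect 48.800228118896484 [45.8 37.7] px [317. 199.] guess px [318. 203.]
```

drive_tool:
  steps:
    - [0, 0, 0, 2.7, -0.8, 40, -1]
    - [0, 0, 0, 0, 0, 40, -1]
    - [0, 0, 0, 0, 0, 20, -1]
    - [0, 0, 0, 0, 0, 13, -1]
    - [0, 0, 0, 0, 0, 0, -1]
    - [0, 0, 0, 0, 0, 0, 1]
    - [0, 0, 0, 0, 0, 0, 1]
    - [0, 0, 0, 0, 0, 0, 1]
    - [0, 0, 0, 0, 0, 0, 1]
    - [0, 0, 0, 0, 0, 0, 1]

```text
t: 22.55
ee_pos: [0.6317, 0.4117, -0.0013]
tcp_rot: [-2.846, -1.329, -0.006]
wrist_force: [-1.2, -0.8, 6.4]
grip_width: 0.0579
grip_force: 64.8
```

```bash
python3 - <<'E'
from h import *
go(.5593,-.148,.195,87.7)
E
```

```text
t 22.55 pos [ 0.6317  0.4117 -0.0013] turn [ 0.002 -0.003 -0.657] rows 5 per [ 0.0005 -0.0007 -0.1314] shift [-562.2  -49.9 -196.3] F [-1.2 -0.8  6.4] w 0.0579
```

drive_tool:
  steps:
    - [0, 0, 0, 0, 0, -40, 1]
    - [0, 0, -0.131, 0, 0, -40, 1]
    - [0, 0, -0.131, 0, 0, -40, 1]
    - [0, 0, -0.131, 0, 0, -40, 1]
    - [0, 0, -0.131, 0, 0, -36, 1]
    - [0, 0, -0.133, 0, 0, 0, 1]
    - [0, 0, 0, -46.9, -4.2, 0, 1]
    - [0, 0, 0, -46.9, -4.2, 0, 1]
    - [0, 0, 0, -46.9, -4.2, 0, 1]
    - [0, 0, 0, -46.9, -4.2, 0, 1]

```text
t: 23.55
ee_pos: [0.6057, 0.2222, 0.1929]
tcp_rot: [2.266, 2.176, 0.003]
wrist_force: [1.1, 0.4, -0.8]
grip_width: 0.0581
grip_force: 64.9
```

drive_tool:
  steps:
    - [0, 0, 0, -46.9, -4.2, 0, 1]
    - [0, 0, 0, -46.9, -4.2, 0, 1]
    - [0, 0, 0, -46.9, -4.2, 0, 1]
    - [0, 0, 0, -46.9, -4.2, 0, 1]
    - [0, 0, 0, -46.9, -4.2, 0, 1]
    - [0, 0, 0, -46.9, -4.2, 0, 1]
    - [0, 0, 0, -46.9, -4.2, 0, 1]
    - [0, 0, 0, -46.9, -4.2, 0, 1]
    - [0, 0, 0, 0, 0, 45, 1]
    - [0, 0, 0, 0, 0, 45, 1]

```text
t: 24.55
ee_pos: [0.5583, -0.1517, 0.103]
tcp_rot: [2.267, 2.17, 0.006]
wrist_force: [1.4, 2.3, -2.4]
grip_width: 0.0576
grip_force: 64.9
```

drive_tool:
  steps:
    - [0, 0, 0, 0, 0, 0, 1]
    - [0, 0, 0, 0, 0, 0, 1]
    - [0, 0, 0, 0, 0, 0, 1]

```text
t: 24.85
ee_pos: [0.559, -0.1496, 0.1046]
tcp_rot: [2.263, 2.175, 0.004]
wrist_force: [0.5, 0.0, -0.9]
grip_width: 0.0576
grip_force: 65.4
```

```bash
python3 - <<'E'
from h import *
p,d=held(); cv2.imwrite("pics/w9.png",cv2.resize(p[150:400,200:440,::-1],None,fx=2.4,fy=2.4))
E
```

```text
hole tool [4.0000e-01 6.0000e-01 1.3411e+03] [-22.  -18.2  22.5  19.6]
top z of plate -12.583223752050312 13984
t 24.9 pos [ 0.559  -0.1495  0.1045] turn [0.004 0.    0.001] rows 1 per [0.0039 0.     0.0005] shift [1.5 0.2 4.5] F [ 0.2 -0.4 -0.7] w 0.0582
```

View pics/w9.png

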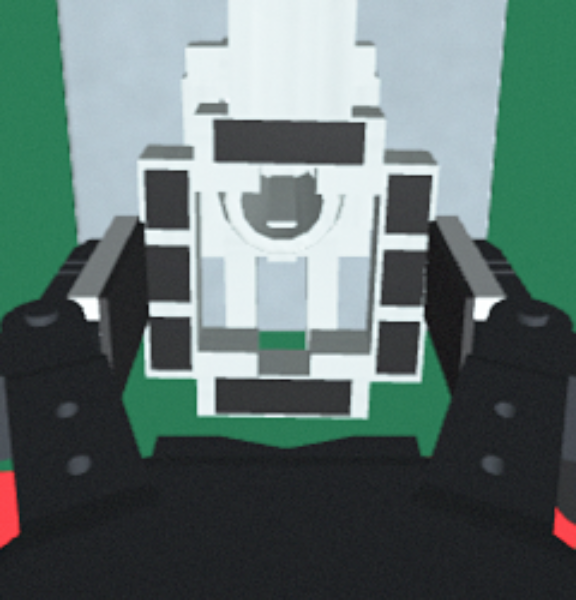

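The separator lies on disc 1 with its prongs away, and the second disc's hole is over the rim. Lower.

drive_tool:
  steps:
    - [0, 0, 0, 1.1, -0.4, 0, 1]
    - [0, 0, 0, 0, 0, 10, 1]
    - [0, 0, 0, 0, 0, 10, 1]
    - [0, 0, 0, 0, 0, 10, 1]
    - [0, 0, 0, 0, 0, 10, 1]
    - [0, 0, 0, 0, 0, 10, 1]
    - [0, 0, 0, 0, 0, 10, 1]
    - [0, 0, 0, 0, 0, 4, 1]
    - [0, 0, 0, 0, 0, 0, 1]
    - [0, 0, 0, 0, 0, 0, 1]

```text
t: 25.9
ee_pos: [0.5568, -0.1483, 0.0385]
tcp_rot: [-2.265, -2.175, -0.001]
wrist_force: [-7.4, 1.3, 13.9]
grip_width: 0.058
grip_force: 67.1
```

drive_tool:
  steps:
    - [0, 0, 0, 0, 0, 0, -1]
    - [0, 0, 0, 0, 0, 0, -1]
    - [0, 0, 0, 0, 0, 0, -1]
    - [0, 0, 0, 0, 0, -20, -1]
    - [0, 0, 0, 0, 0, -40, -1]
    - [0, 0, -0.134, 0, 0, -45, -1]
    - [0, 0, -0.134, 0, 0, -45, -1]
    - [0, 0, -0.134, 0, 0, -20, -1]
    - [0, 0, -0.134, 0, 0, 0, -1]
    - [0, 0, -0.134, 0, 0, 0, -1]

```text
t: 26.9
ee_pos: [0.5575, -0.1482, 0.2086]
tcp_rot: [1.415, 2.803, 0.002]
wrist_force: [0.3, -0.3, -0.3]
grip_width: 0.0851
grip_force: 0.0
```

drive_tool:
  steps:
    - [0, 0, -0.134, 0, 0, 0, -1]
    - [0, 0, -0.134, 0, 0, 0, -1]
    - [0, 0, -0.134, 0, 0, 0, -1]
    - [0, 0, -0.134, 0, 0, 0, -1]
    - [0, 0, -0.134, 0, 0, 0, -1]
    - [0, 0, -0.134, 0, 0, 0, -1]
    - [0, 0, -0.134, 0, 0, 0, -1]
    - [0, 0, 0, 8, -46, 0, -1]
    - [0, 0, 0, 8, -46, 0, -1]
    - [0, 0, 0, 8, -46, 0, -1]

```text
t: 27.9
ee_pos: [0.5323, -0.2875, 0.2077]
tcp_rot: [0.003, 3.141, 0.0]
wrist_force: [0.8, 0.1, -0.4]
grip_width: 0.0852
grip_force: 0.0
```

drive_tool:
  steps:
    - [0, 0, 0, 8, -46, 0, -1]
    - [0, 0, 0, 8, -46, 0, -1]
    - [0, 0, 0, 0, 0, 45, -1]
    - [0, 0, 0, 0, 0, 45, -1]
    - [0, 0, 0, 0, 0, 0, -1]
    - [0, 0, 0, 0, 0, 0, -1]
    - [0, 0, 0, 0, 0, 0, -1]

```text
t: 28.6
ee_pos: [0.5176, -0.3788, 0.1205]
tcp_rot: [0.004, 3.139, -0.003]
wrist_force: [0.4, -0.2, 0.9]
grip_width: 0.0854
grip_force: 0.0
```

```bash
python3 - <<'E'
from h import *
go(.518,-.377,-.001,180)
plate("w10",(.518,-.377))
p,d=viewer.capture("top");cv2.imwrite("pics/t3.png",cv2.resize(p[150:250,270:430,::-1],None,fx=5,fy=5,interpolation=cv2.INTER_CUBIC));np.savez("top3.npz",p=p,d=d)
E
```

```text
t 28.6 pos [ 0.5176 -0.3788  0.1205] turn [-0.002  0.003 -0.002] rows 1 per [-0.0017  0.003  -0.0024] shift [ -0.4   1.8 121.5] F [ 0.4 -0.2  0.9] w 0.0854
hole [ 0.516  -0.3786] area 1451 body 4882 yaw -1.1 x -0.0344 0.0743 y -0.0303 0.0308 holerect 88.70361328125 [38.5 46. ] px [319. 195.] guess px [321. 197.]
```

View pics/w10.png

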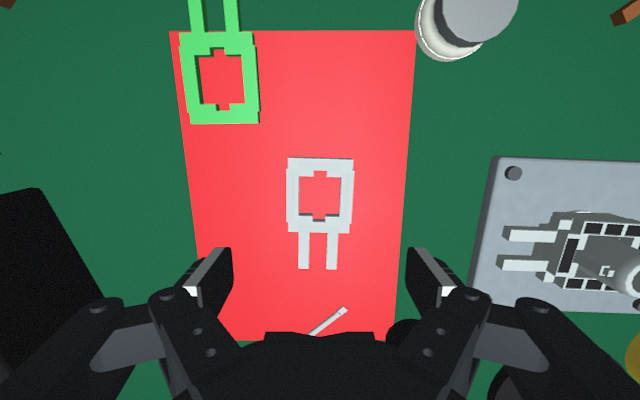

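The grey separator is at (320,195) with its prongs down-image; the green decoy (220,85) stays. Grasp.

drive_tool:
  steps:
    - [0, 0, 0.018, 1.6, 0.3, 40, -1]
    - [0, 0, 0, 0, 0, 40, -1]
    - [0, 0, 0, 0, 0, 30, -1]
    - [0, 0, 0, 0, 0, 11, -1]
    - [0, 0, 0, 0, 0, 0, -1]
    - [0, 0, 0, 0, 0, 0, 1]
    - [0, 0, 0, 0, 0, 0, 1]
    - [0, 0, 0, 0, 0, 0, 1]
    - [0, 0, 0, 0, 0, 0, 1]
    - [0, 0, 0, 0, 0, 0, 1]

```text
t: 29.7
ee_pos: [0.5162, -0.3788, -0.0005]
tcp_rot: [0.033, 3.138, -0.003]
wrist_force: [-1.5, 0.7, 8.7]
grip_width: 0.0577
grip_force: 63.4
```

```bash
python3 - <<'E'
from h import *
go(.5593,-.148,.195,87.7)
E
```

```text
t 29.7 pos [ 5.162e-01 -3.788e-01 -5.000e-04] turn [0.002 0.004 1.59 ] rows 11 per [1.000e-04 4.000e-04 1.446e-01] shift [ 232.4   33.8 -195.5] F [-1.5  0.7  8.7] w 0.0577
```

drive_tool:
  steps:
    - [0, 0, 0, 0, 0, -45, 1]
    - [0, 0, 0, 0, 0, -45, 1]
    - [0, 0, 0.144, 0, 0, -45, 1]
    - [0, 0, 0.144, 0, 0, -45, 1]
    - [0, 0, 0.144, 0, 0, 0, 1]
    - [0, 0, 0.144, 0, 0, 0, 1]
    - [0, 0, 0.144, 0, 0, 0, 1]
    - [0, 0, 0.144, 0, 0, 0, 1]
    - [0, 0, 0.144, 0, 0, 0, 1]
    - [0, 0, 0.144, 0, 0, 0, 1]

```text
t: 30.7
ee_pos: [0.515, -0.3779, 0.1782]
tcp_rot: [1.745, 2.61, 0.001]
wrist_force: [-0.1, -0.8, -1.7]
grip_width: 0.0578
grip_force: 65.5
```

drive_tool:
  steps:
    - [0, 0, 0.144, 0, 0, 0, 1]
    - [0, 0, 0.144, 0, 0, 0, 1]
    - [0, 0, 0.15, 0, 0, 0, 1]
    - [0, 0, 0, 46.5, 6.8, 0, 1]
    - [0, 0, 0, 46.5, 6.8, 0, 1]
    - [0, 0, 0, 46.5, 6.8, 0, 1]
    - [0, 0, 0, 46.5, 6.8, 0, 1]
    - [0, 0, 0, 46.5, 6.8, 0, 1]
    - [0, 0, 0, 0, 0, 35, 1]
    - [0, 0, 0, 0, 0, 35, 1]

```text
t: 31.7
ee_pos: [0.56, -0.1441, 0.1078]
tcp_rot: [2.259, 2.181, 0.006]
wrist_force: [0.3, 0.5, -1.0]
grip_width: 0.058
grip_force: 65.5
```

drive_tool:
  steps:
    - [0, 0, 0, 0, 0, 0, 1]
    - [0, 0, 0, 0, 0, 0, 1]
    - [0, 0, 0, 0, 0, 0, 1]

```text
t: 32.0
ee_pos: [0.5591, -0.1478, 0.1091]
tcp_rot: [2.265, 2.174, 0.003]
wrist_force: [-0.2, -0.8, -0.9]
grip_width: 0.0575
grip_force: 65.5
```

```bash
python3 - <<'E'
from h import *
p,d=held(); cv2.imwrite("pics/w11.png",cv2.resize(p[150:400,200:440,::-1],None,fx=2.4,fy=2.4))
E
```

```text
hole tool [1.9000e+00 6.0000e-01 1.3443e+03] [-20.7 -18.1  24.   19.2]
top z of plate -11.587373308967141 11111
t 32.05 pos [ 0.5591 -0.1477  0.109 ] turn [ 0.003 -0.    -0.001] rows 1 per [ 0.003  -0.0001 -0.0008] shift [-0.3  0.2  9. ] F [ 0.4 -0.4 -0.5] w 0.0575
```

View pics/w11.png

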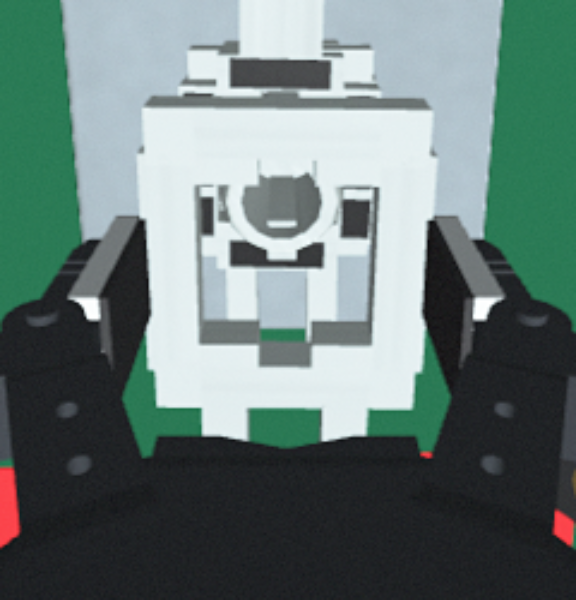

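Correct by 2 mm and lower the last separator.

drive_tool:
  steps:
    - [0, 0, 0, -1.9, -0.4, 0, 1]
    - [0, 0, 0, 0, 0, 0, 1]
    - [0, 0, 0, 0, 0, 10, 1]
    - [0, 0, 0, 0, 0, 10, 1]
    - [0, 0, 0, 0, 0, 10, 1]
    - [0, 0, 0, 0, 0, 10, 1]
    - [0, 0, 0, 0, 0, 10, 1]
    - [0, 0, 0, 0, 0, 7, 1]
    - [0, 0, 0, 0, 0, 2, 1]
    - [0, 0, 0, 0, 0, 0, 1]

```text
t: 33.05
ee_pos: [0.5573, -0.1486, 0.0494]
tcp_rot: [-2.264, -2.174, -0.002]
wrist_force: [-14.2, 6.4, 28.8]
grip_width: 0.0578
grip_force: 68.7
```

drive_tool:
  steps:
    - [0, 0, 0, 0, 0, 1, 1]
    - [0, 0, 0, 0, 0, 0, 1]

```text
t: 33.25
ee_pos: [0.5573, -0.1486, 0.0493]
tcp_rot: [-2.264, -2.174, -0.003]
wrist_force: [-16.6, 7.4, 40.8]
grip_width: 0.0572
grip_force: 70.0
```

drive_tool:
  steps:
    - [0, 0, 0, 0, 0, -1, -1]
    - [0, 0, 0, 0, 0, 0, -1]
    - [0, 0, 0, 0, 0, 0, -1]
    - [0, 0, 0, 0, 0, -20, -1]
    - [0, 0, 0, 0, 0, -40, -1]
    - [0, 0, 0, 0, 0, -45, -1]
    - [0, 0, 0, 0, 0, -20, -1]
    - [0, 0, 0, -31, 30, 0, -1]
    - [0, 0, 0, -31, 30, 0, -1]
    - [0, 0, 0, -31, 30, 0, -1]

```text
t: 34.25
ee_pos: [0.6453, -0.2453, 0.1723]
tcp_rot: [-2.263, -2.179, -0.001]
wrist_force: [1.0, 0.1, 1.6]
grip_width: 0.0855
grip_force: 0.0
```

drive_tool:
  steps:
    - [0, 0, 0, -31, 30, 0, -1]
    - [0, 0, 0, 0, 0, 0, -1]
    - [0, 0, 0, 0, 0, 0, -1]
    - [0, 0, 0, 0, 0, 0, -1]

```text
t: 34.65
ee_pos: [0.6724, -0.2765, 0.1726]
tcp_rot: [-2.264, -2.177, -0.001]
wrist_force: [1.0, -0.1, 0.4]
grip_width: 0.0853
grip_force: 0.0
```

```bash
python3 - <<'E'
from h import *
go(.673,-.278,.044,87.7)
ci=viewer.camera_info("wrist");p,d=viewer.capture("wrist");P=cloud(ci,d);hsv=cv2.cvtColor(p,cv2.COLOR_RGB2HSV)
m=((hsv[:,:,0]>12)&(hsv[:,:,0]<35)&(hsv[:,:,1]>100)&(np.hypot(P[:,:,0]-.673,P[:,:,1]+.278)<.05)).astype(np.uint8)
print("brass px",m.sum())
from scipy.optimize import least_squares
t=m*((P[:,:,2]>.058)&(P[:,:,2]<.075)).astype(np.uint8);v,u=np.nonzero(t);print("top face",len(u),ray(ci,[[u.mean(),v.mean()]],.066),P[t>0].mean(0),u.mean(),v.mean())
h=cv2.convexHull(np.c_[u,v].astype(np.int32))[:,0];q=cv2.minEnclosingCircle((ray(ci,h+0.,.066)[:,:2]*1000).astype(np.float32));print(q)
cv2.imwrite("pics/w12.png",cv2.resize(p[60:360,200:520,::-1],None,fx=2,fy=2))
p,d=viewer.capture("top");P=cloud(viewer.camera_info("top"),d)
S=P[(np.abs(P[:,:,0]-.5593)<.034)&(np.abs(P[:,:,1]+.148)<.034)];print("stack heights",np.histogram(S[:,2],bins=np.arange(0,.1,.005)))
cv2.imwrite("pics/t4.png",cv2.resize(p[150:220,270:370,::-1],None,fx=6,fy=6,interpolation=cv2.INTER_CUBIC))
E
```

```text
t 34.65 pos [ 0.6724 -0.2765  0.1726] turn [-0.    -0.001  0.001] rows 1 per [-0.0002 -0.0008  0.0007] shift [ -1.5   0.7 128.6] F [ 1.  -0.1  0.4] w 0.0853
brass px 964
top face 594 [[ 0.67816584 -0.28122515  0.066     ]] [ 0.67816029 -0.28104932  0.06668984] 324.66161616161617 204.58585858585857
((678.0779418945312, -281.33160400390625), 13.02999496459961)
stack heights (array([0, 0, 0, 0, 0, 0, 0, 0, 0, 0, 0, 0, 0, 0, 0, 0, 0, 0, 0]), array([0.   , 0.005, 0.01 , 0.015, 0.02 , 0.025, 0.03 , 0.035, 0.04 ,
       0.045, 0.05 , 0.055, 0.06 , 0.065, 0.07 , 0.075, 0.08 , 0.085,
       0.09 , 0.095]))
```

View pics/w12.png

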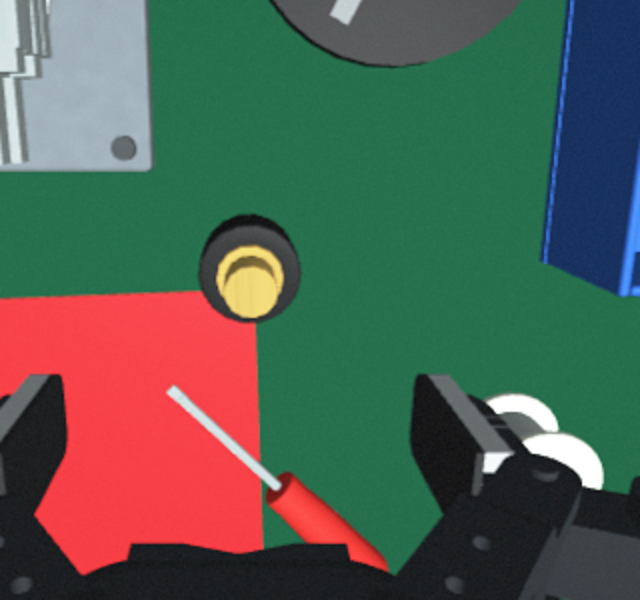

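The plug is at crop (250,285): top face at (0.678,-0.281), z 66 mm, 26 mm wide as expected. Grasp it.

drive_tool:
  steps:
    - [0, 0, 0, -4.5, 5.9, 0, -1]
    - [0, 0, 0, 0, 0, 40, -1]
    - [0, 0, 0, 0, 0, 40, -1]
    - [0, 0, 0, 0, 0, 30, -1]
    - [0, 0, 0, 0, 0, 18, -1]
    - [0, 0, 0, 0, 0, 0, -1]
    - [0, 0, 0, 0, 0, 0, 1]
    - [0, 0, 0, 0, 0, 0, 1]
    - [0, 0, 0, 0, 0, 0, 1]
    - [0, 0, 0, 0, 0, 0, 1]
  grip_force: 60

```text
t: 35.75
ee_pos: [0.6787, -0.2824, 0.0459]
tcp_rot: [2.264, 2.176, 0.001]
wrist_force: [0.5, -0.5, 0.5]
grip_width: 0.0284
grip_force: 0.0
```

drive_tool:
  steps:
    - [0, 0, 0, 0, 0, 0, 1]
    - [0, 0, 0, 0, 0, 0, 1]
    - [0, 0, 0, 0, 0, 0, 1]

```text
t: 36.05
ee_pos: [0.6788, -0.2823, 0.0461]
tcp_rot: [2.264, 2.176, 0.001]
wrist_force: [-1.0, 0.4, 6.5]
grip_width: 0.023
grip_force: 58.7
```

```bash
python3 - <<'E'
from h import *
go(.5593,-.148,.16,87.7)
E
```

```text
t 36.05 pos [ 0.6788 -0.2823  0.0461] turn [0.002 0.    0.   ] rows 1 per [0.0016 0.0003 0.0003] shift [ 129.4 -124.8 -113.9] F [-1.   0.4  6.5] w 0.023
```

drive_tool:
  steps:
    - [0, 0, 0, 0, 0, -30, 1]
    - [0, 0, 0, 0, 0, -40, 1]
    - [0, 0, 0, 0, 0, -40, 1]
    - [0, 0, 0, 0, 0, -14, 1]
    - [0, 0, 0, 33, -11, 0, 1]
    - [0, 0, 0, 33, -11, 0, 1]
    - [0, 0, 0, 33, -11, 0, 1]
    - [0, 0, 0, 30.4, -11.8, 0, 1]
    - [0, 0, 0, 0, 0, 0, 1]
    - [0, 0, 0, 0, 0, 0, 1]

```text
t: 37.05
ee_pos: [0.6386, -0.15, 0.1685]
tcp_rot: [-2.263, -2.178, -0.0]
wrist_force: [0.4, -0.7, -0.3]
grip_width: 0.0226
grip_force: 59.1
```

drive_tool:
  steps:
    - [0, 0, 0, 0, 0, 0, 1]
    - [0, 0, 0, 0, 0, 0, 1]

```text
t: 37.25
ee_pos: [0.6385, -0.1527, 0.1687]
tcp_rot: [2.267, 2.174, -0.001]
wrist_force: [0.1, 0.8, -1.3]
grip_width: 0.0231
grip_force: 59.1
```

```bash
python3 - <<'E'
from h import *
go(.5593,-.148,.17,87.7)
ci=viewer.camera_info("wrist");p,d=viewer.capture("wrist");P=cloud(ci,d)
c=np.array([np.cos(np.radians(87.7)),np.sin(np.radians(87.7))]);L=P[:,:,:2]-[.5593,-.148];by=L@c;bx=L@[c[1],-c[0]]
z=P[:,:,2]
def h(n,m): print(n,m.sum(),np.percentile(z[m],[5,25,50,75,95]).round(4) if m.sum() else "")
ok=d>0
h("disc tab",ok&(abs(bx)<9)&(by>.045)&(by<.07)); h("body left",ok&(bx<-.022)&(bx>-.027)&(abs(by)<.02));h("body right",ok&(bx>.022)&(bx<.027)&(abs(by)<.02));h("far end",ok&(abs(bx)<.02)&(by>.027)&(by<.032));h("near",ok&(abs(bx)<.02)&(by<-.027)&(by>-.032));h("prongs",ok&(abs(abs(bx)-.0135)<.003)&(by<-.045)&(by>-.06))
cv2.imwrite("pics/w13.png",cv2.resize(p[80:380,120:440,::-1],None,fx=2,fy=2))
m=ok&(z>.077)&(z<.088)&(np.hypot(bx,by)<.022);v,u=np.nonzero(m);hh=cv2.convexHull(np.c_[u,v].astype(np.int32))[:,0]
print("rim",cv2.minEnclosingCircle((ray(ci,hh+0.,.082)[:,:2]*1000).astype(np.float32)),P[m].mean(0))
s=telemetry.state()
m=ok&(abs(z-(s["ee_pos"][2]+.020))<.006)&(np.hypot(*(P[:,:,:2]-s["ee_pos"][:2]).transpose(2,0,1))<.02);print("plug top",m.sum(),P[m].mean(0) if m.sum() else "")
E
```

```text
t 37.25 pos [ 0.6385 -0.1527  0.1687] turn [-0.     0.001 -0.002] rows 1 per [-0.0001  0.0007 -0.0019] shift [  1.5 -79.3  -1.3] F [ 0.1  0.8 -1.3] w 0.0231
disc tab 15926 [0.0005 0.0016 0.013  0.0172 0.0533]
body left 212 [0.0604 0.061  0.0613 0.0618 0.0624]
body right 1824 [0.0611 0.2483 0.2562 0.262  0.2649]
far end 256 [0.0603 0.0609 0.0613 0.0617 0.0624]
near 219 [0.0603 0.0609 0.0613 0.0616 0.0623]
prongs 340 [0.0171 0.0414 0.0605 0.0614 0.0621]
rim ((560.2547607421875, -147.1712646484375), 16.832372665405273) [ 0.56099344 -0.1460874   0.08185179]
plug top 2451 [ 0.63903382 -0.14991967  0.18936259]
```

View pics/w13.png

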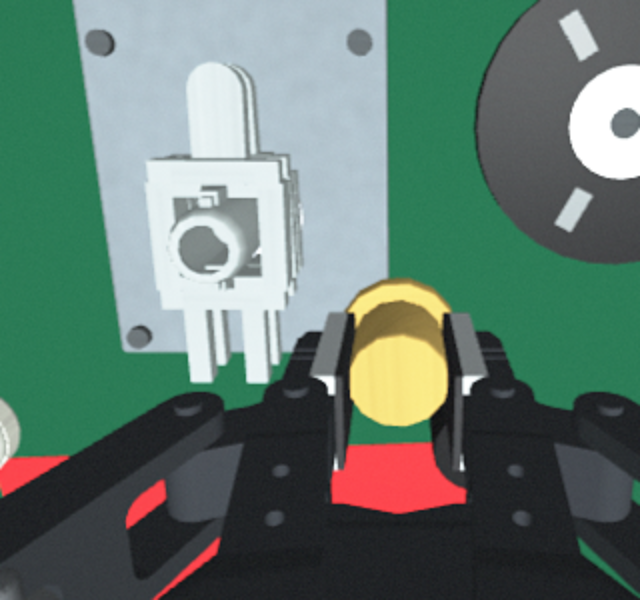

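The stack is flat, four levels, top at 61 mm measured, tabs right; rim at crop (205,245), plug held upright. Carry the plug over the bore.

drive_tool:
  steps:
    - [0, 0, 0, 0.2, -40, 0, 1]
    - [0, 0, 0, 0.3, -39, 0, 1]
    - [0, 0, 0, 0, 0, 20, 1]
    - [0, 0, 0, 0, 0, 15, 1]
    - [0, 0, 0, 0, 0, 0, 1]
    - [0, 0, 0, 0, 0, 0, 1]
    - [0, 0, 0, 0, 0, 0, 1]

```text
t: 38.0
ee_pos: [0.5604, -0.148, 0.1342]
tcp_rot: [2.265, 2.176, -0.001]
wrist_force: [0.0, 0.8, -0.2]
grip_width: 0.0232
grip_force: 59.3
```

```bash
python3 - <<'E'
from h import *
go(.5595,-.149,.092,87.7)
D=np.load("hubw.npz")
p,d=viewer.capture("wrist");ci=viewer.camera_info("wrist");cv2.imwrite("pics/w14.png",cv2.resize(p[120:370,200:440,::-1],None,fx=2.4,fy=2.4));print(proj(ci,[[.5593,-.148,.082],[.5593,-.134,.082]]))
E
```

```text
t 38.0 pos [ 0.5604 -0.148   0.1342] turn [ 0.     0.001 -0.   ] rows 1 per [ 0.0005  0.001  -0.0001] shift [-1.1 -0.9 42.2] F [ 0.   0.8 -0.2] w 0.0232
[[316.12829109 219.8108891 ]
 [315.26154877 200.98781135]]
```

View pics/w14.png

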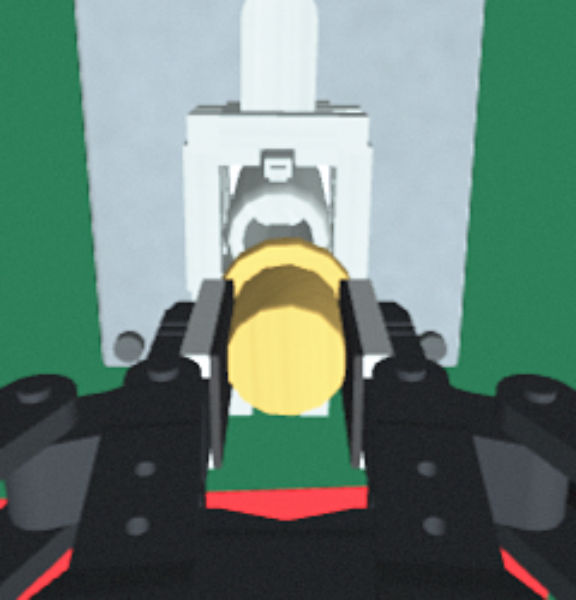

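Rim (279,235) and plug (288,340) line up within 1 mm. Insert.

drive_tool:
  steps:
    - [0, 0, 0, -0.8, -1, 0, 1]
    - [0, 0, 0, 0, 0, 8, 1]
    - [0, 0, 0, 0, 0, 8, 1]
    - [0, 0, 0, 0, 0, 8, 1]
    - [0, 0, 0, 0, 0, 8, 1]
    - [0, 0, 0, 0, 0, 5, 1]
    - [0, 0, 0, 0, 0, 3, 1]
    - [0, 0, 0, 0, 0, 0, 1]
    - [0, 0, 0, 0, 0, 0, 1]

```text
t: 38.95
ee_pos: [0.5588, -0.1482, 0.094]
tcp_rot: [2.265, 2.176, 0.0]
wrist_force: [-0.2, 0.3, -0.5]
grip_width: 0.0229
grip_force: 59.3
```

drive_tool:
  steps:
    - [0, 0, 0, 0, 0, 1, 1]
    - [0, 0, 0, 0, 0, 1, 1]
    - [0, 0, 0, 0, 0, 0, 1]
    - [0, 0, 0, 0, 0, 0, 1]

```text
t: 39.35
ee_pos: [0.5589, -0.1481, 0.0919]
tcp_rot: [2.265, 2.176, 0.001]
wrist_force: [0.3, 0.7, 0.0]
grip_width: 0.0228
grip_force: 59.3
```

drive_tool:
  steps:
    - [0, 0, 0, 0, 0, 1, 1]
    - [0, 0, 0, 0, 0, 0, 1]
    - [0, 0, 0, 0, 0, 0.5, 1]
    - [0, 0, 0, 0, 0, 0, 1]

```text
t: 39.75
ee_pos: [0.559, -0.1483, 0.0916]
tcp_rot: [-2.265, -2.176, -0.002]
wrist_force: [-4.9, 3.0, 15.0]
grip_width: 0.0227
grip_force: 60.8
```

Flange contact felt (15 N), plug home. From the first depth data the roller top was at x 0.55, z 0.149, i.e. notch 1. Release, lift clear, shut the fingers and go to the robot side of the lever.

drive_tool:
  steps:
    - [0, 0, 0, 0, 0, -0.5, -0.3]
    - [0, 0, 0, 0, 0, 0, -0.3]
    - [0, 0, 0, 0, 0, 0, -0.3]
    - [0, 0, 0, 0, 0, -20, -0.3]
    - [0, 0, 0, 0, 0, -40, -0.3]
    - [0, 0, 0, 0, 0, -20, 1]
    - [0, 0, 0, 0, -37.5, 0, 1]
    - [0, 0, 0, 0, -37.5, 0, 1]
    - [0, 0, 0, 0, 0, 0, 1]
    - [0, 0, 0, 0, 0, 0, 1]

```text
t: 40.75
ee_pos: [0.4837, -0.1443, 0.171]
tcp_rot: [-2.264, -2.177, -0.004]
wrist_force: [0.3, 0.3, 1.3]
grip_width: 0.0003
grip_force: 0.0
```

drive_tool:
  steps:
    - [0, 0, 0, 49, 0, 0, 1]
    - [0, 0, 0, 49, 0, 0, 1]
    - [0, 0, 0, 49, 0, 0, 1]
    - [0, 0, 0, 0, 0, 20, 1]
    - [0, 0, 0, 0, 0, 30, 1]
    - [0, 0, 0, 0, 0, 0, 1]
    - [0, 0, 0, 0, 0, 0, 1]
    - [0, 0, 0, 0, 0, 0, 1]

```text
t: 41.55
ee_pos: [0.4907, 0.0012, 0.122]
tcp_rot: [2.266, 2.174, 0.001]
wrist_force: [-0.6, -0.2, 0.4]
grip_width: 0.0002
grip_force: 0.0
```

```bash
cat >> h.py <<'E'
def lever(cam="wrist"):
    s=telemetry.state();ci=viewer.camera_info(cam);p,d=viewer.capture(cam);P=cloud(ci,d);z=P[:,:,2]
    b=np.radians(87.7);c=np.array([np.cos(b),np.sin(b)]);L=P[:,:,:2]-[.5593,-.148];by=L@c-.15;bx=L@[c[1],-c[0]]
    e=(s["ee_pos"][:2]-[.5593,-.148])@[c[1],-c[0]]
    m=(d>0)&(abs(by)<.008)&(z>.095)&(z<.16)&(bx>e+.011)&(bx<.09)
    if m.sum(): 
        i=z[m]>np.percentile(z[m],97)-.006; x,zz=np.median(bx[m][i]),np.median(z[m][i])
        print(cam,"n",m.sum(),"roller top bx,z",x.round(4),zz.round(4),"x range",np.percentile(bx[m],[2,98]).round(4),"q~",round(.5+np.arctan2(x,zz-.009-.065),3))
    print("finger bx",e.round(4),"by",((s["ee_pos"][:2]-[.5593,-.148])@c-.15).round(4),s["ee_pos"].round(4),"F",s["wrist_force"].round(1),"t",s["t"]);return p,d
E
python3 - <<'E'
from h import *
p,d=lever();lever("top")
cv2.imwrite("pics/w15.png",p[:,:,::-1])
p,d=viewer.capture("top");P=cloud(viewer.camera_info("top"),d)
m=(d>0)&(np.hypot(P[:,:,0]-.5593,P[:,:,1]+.148)<.016)&(P[:,:,2]>.09);print("plug top",P[m].mean(0) if m.sum() else None,m.sum(),P[m][:,2].max())
E
```

```text
wrist n 1571 roller top bx,z -0.0182 0.1475 x range [-0.0629 -0.0093] q~ 0.257
finger bx -0.0745 by -0.0037 [0.4907 0.0012 0.122 ] F [-0.6 -0.2  0.4] t 41.55
finger bx -0.0746 by -0.0035 [0.4907 0.0014 0.122 ] F [-0.   0.3 -0.2] t 41.6
plug top [ 0.55753288 -0.14735872  0.10673877] 44 0.1158051650915377
```

View pics/w15.png

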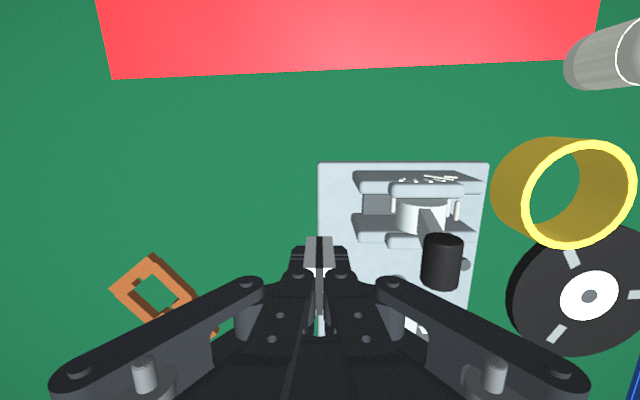

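The closed fingers are at (318,250) left of the black roller (442,260), which is in notch 1; the gap is clear. The plug stands at hub centre, its top at about 112 mm. I'll approach the roller and push slowly (no more pictures to view; I'll measure numerically).

drive_tool:
  steps:
    - [0, 0, 0, 3, 10, -8, 1]
    - [0, 0, 0, 0, 10, 0, 1]
    - [0, 0, 0, 0, 10, 0, 1]
    - [0, 0, 0, 0, 3, 0, 1]
    - [0, 0, 0, 0, 3, 0, 1]
    - [0, 0, 0, 0, 0, 0, 1]
    - [0, 0, 0, 0, 0, 0, 1]

```text
t: 42.4
ee_pos: [0.5255, 0.0032, 0.1289]
tcp_rot: [-2.265, -2.176, -0.0]
wrist_force: [0.5, -0.1, -0.4]
grip_width: 0.0002
grip_force: 0.0
```

```bash
python3 - <<'E'
from h import *
lever();lever("scene")
E
```

```text
wrist n 1073 roller top bx,z -0.0269 0.1542 x range [-0.0284 -0.0071] q~ 0.176
finger bx -0.0399 by -0.0002 [0.5255 0.0032 0.1289] F [ 0.5 -0.1 -0.4] t 42.4
scene n 94 roller top bx,z -0.0262 0.1568 x range [-0.028  -0.0018] q~ 0.194
finger bx -0.0399 by -0.0002 [0.5255 0.0033 0.1288] F [ 0.8 -0.4 -0.2] t 42.45
```

drive_tool:
  steps:
    - [0, 0, 0, 0, 3, 0, 1]
    - [0, 0, 0, 0, 3, 0, 1]
    - [0, 0, 0, 0, 3, 0, 1]
    - [0, 0, 0, 0, 3, 0, 1]
    - [0, 0, 0, 0, 0, 0, 1]
    - [0, 0, 0, 0, 0, 0, 1]

```text
t: 43.1
ee_pos: [0.5379, 0.0027, 0.1287]
tcp_rot: [2.265, 2.176, 0.0]
wrist_force: [0.3, -0.1, 1.0]
grip_width: 0.0
grip_force: 0.0
```

```bash
cat >> h.py <<'E'
def lv(cam="wrist"):
    "lever angle from the roller's far edge"
    s=telemetry.state();ci=viewer.camera_info(cam);p,d=viewer.capture(cam);P=cloud(ci,d);z=P[:,:,2]
    b=np.radians(87.7);c=np.array([np.cos(b),np.sin(b)]);L=P[:,:,:2]-[.5593,-.148];by=L@c-.15;bx=L@[c[1],-c[0]]
    e=(s["ee_pos"][:2]-[.5593,-.148])@[c[1],-c[0]]
    m=(d>0)&(abs(by)<.009)&(z>.10)&(z<.16)&(bx>e-.01)&(bx<.1)&(p.max(2)<90)
    x=np.percentile(bx[m],97) if m.sum() else np.nan; print(cam,m.sum(),"far edge",round(x,4),"q~",np.round(.5+np.arcsin((x-.008)/.075),3),"finger bx",e.round(4),"z",s["ee_pos"][2].round(4),"F",s["wrist_force"].round(1),"t",round(s["t"],2))
E
python3 - <<'E'
from h import *
lv();lv("scene");lv("top")
E
```

```text
wrist 1402 far edge 0.005 q~ 0.46 finger bx -0.0274 z 0.1287 F [ 0.3 -0.1  1. ] t 43.1
scene 34 far edge 0.0071 q~ 0.488 finger bx -0.0276 z 0.1287 F [0.  0.2 0.1] t 43.15
top 0 far edge nan q~ nan finger bx -0.0276 z 0.1287 F [-0.2 -0.   0.3] t 43.2
```

drive_tool:
  steps:
    - [0, 0, 0, 0, 2, 0, 1]
    - [0, 0, 0, 0, 0, 0, 1]
    - [0, 0, 0, 0, 0, 0, 1]
    - [0, 0, 0, 0, 0, 0, 1]

```text
t: 43.65
ee_pos: [0.5397, 0.0027, 0.1288]
tcp_rot: [-2.265, -2.177, 0.0]
wrist_force: [-0.5, 0.7, -0.5]
grip_width: -0.0003
grip_force: 0.0
```

```bash
python3 - <<'E'
from h import *
lv();lv("scene")
E
```

```text
wrist 1372 far edge 0.0053 q~ 0.464 finger bx -0.0256 z 0.1288 F [-0.5  0.7 -0.5] t 43.65
scene 32 far edge 0.007 q~ 0.486 finger bx -0.0256 z 0.1288 F [-0.5  0.9  1.2] t 43.7
```

```bash
python3 - <<'E'
from h import *
s=telemetry.state();ci=viewer.camera_info("wrist");p,d=viewer.capture("wrist");P=cloud(ci,d);z=P[:,:,2]
b=np.radians(87.7);c=np.array([np.cos(b),np.sin(b)]);L=P[:,:,:2]-[.5593,-.148];by=L@c-.15;bx=L@[c[1],-c[0]]
for u in range(-40,42,4):
    m=(d>0)&(abs(by)<.010)&(bx*1000>=u)&(bx*1000<u+4)&(z>.06)&(z<.17)
    if m.sum(): print(u,m.sum(),"z",np.percentile(z[m],[10,50,90]).round(3),"gray",np.median(p[m],0))
for x in(0,.0075,-.015): print(x,proj(ci,[[.5593+.006+x,.0019,.148]]))
E
```

```text
-40 116 z [0.142 0.151 0.159] gray [40. 43. 46.]
-36 190 z [0.139 0.15  0.158] gray [39. 41. 44.]
-32 3 z [0.144 0.152 0.159] gray [75. 80. 81.]
-28 272 z [0.167 0.168 0.168] gray [ 98. 100. 104.]
-24 98 z [0.167 0.167 0.168] gray [ 99. 101. 104.]
-20 155 z [0.07  0.139 0.156] gray [101. 106. 109.]
-16 373 z [0.074 0.137 0.156] gray [82. 91. 95.]
-12 363 z [0.079 0.082 0.147] gray [124. 133. 132.]
-8 585 z [0.081 0.114 0.149] gray [103. 111. 110.]
-4 483 z [0.084 0.149 0.151] gray [68. 69. 71.]
0 384 z [0.081 0.149 0.15 ] gray [63. 65. 67.]
4 210 z [0.074 0.143 0.147] gray [ 95.5 105.  107.5]
8 152 z [0.07  0.079 0.08 ] gray [244. 250. 251.]
12 110 z [0.067 0.075 0.077] gray [232. 242. 241.]
0 [[370.57606611 268.84260706]]
0.0075 [[386.30700555 268.27315237]]
-0.015 [[339.17360689 269.97936549]]
```

drive_tool:
  steps:
    - [0, 0, 0, 0, 2, 0, 1]
    - [0, 0, 0, 0, 0, 0, 1]
    - [0, 0, 0, 0, 0, 0, 1]
    - [0, 0, 0, 0, 0, 0, 1]

```text
t: 44.2
ee_pos: [0.5417, 0.0026, 0.1288]
tcp_rot: [-2.266, -2.176, -0.0]
wrist_force: [0.2, 0.4, 0.3]
grip_width: -0.0002
grip_force: 0.0
```

```bash
cat >> h.py <<'E'
def lz():
    s=telemetry.state();ci=viewer.camera_info("wrist");p,d=viewer.capture("wrist");P=cloud(ci,d);z=P[:,:,2]
    b=np.radians(87.7);c=np.array([np.cos(b),np.sin(b)]);L=P[:,:,:2]-[.5593,-.148];by=L@c-.15;bx=L@[c[1],-c[0]]
    e=(s["ee_pos"][:2]-[.5593,-.148])@[c[1],-c[0]]
    for u in range(int(e*1000)//3*3+6,75,3):
        m=(d>0)&(abs(by)<.010)&(bx*1000>=u)&(bx*1000<u+3)&(z>.10)&(z<.16)
        if m.sum()>5: print(u,m.sum(),"z",np.percentile(z[m],[10,50,90]).round(3),np.median(p[m]))
E
python3 - <<'E'
from h import *
lv();lz()
E
```

```text
wrist 1417 far edge 0.0138 q~ 0.578 finger bx -0.0236 z 0.1288 F [0.2 0.4 0.3] t 44.2
-18 40 z [0.139 0.148 0.157] 75.5
-15 139 z [0.14  0.15  0.158] 42.0
-12 119 z [0.141 0.15  0.158] 42.0
-3 339 z [0.104 0.143 0.146] 65.0
0 451 z [0.113 0.146 0.148] 54.0
3 281 z [0.111 0.149 0.15 ] 62.0
6 202 z [0.118 0.149 0.15 ] 69.0
9 143 z [0.148 0.149 0.15 ] 63.0
12 117 z [0.145 0.147 0.148] 55.0
```

The lever snapped into notch 2. Pause there, then push towards notch 3.

drive_tool:
  steps:
    - [0, 0, 0, 0, 0, 0, 1]
    - [0, 0, 0, 0, 0, 0, 1]
    - [0, 0, 0, 0, 0, 0, 1]
    - [0, 0, 0, 0, 3, 1, 1]
    - [0, 0, 0, 0, 3, 1, 1]
    - [0, 0, 0, 0, 3, 1, 1]
    - [0, 0, 0, 0, 3, 1, 1]
    - [0, 0, 0, 0, 3, 0, 1]
    - [0, 0, 0, 0, 3, 0, 1]
    - [0, 0, 0, 0, 0, 0, 1]

```text
t: 45.3
ee_pos: [0.5604, 0.0018, 0.1248]
tcp_rot: [2.265, 2.176, 0.001]
wrist_force: [0.0, 0.1, 0.0]
grip_width: -0.0001
grip_force: 0.0
```

drive_tool:
  steps:
    - [0, 0, 0, 0, 2, 0, 1]
    - [0, 0, 0, 0, 0, 0, 1]
    - [0, 0, 0, 0, 0, 0, 1]
    - [0, 0, 0, 0, 0, 0, 1]

```text
t: 45.7
ee_pos: [0.5617, 0.0019, 0.1249]
tcp_rot: [2.265, 2.177, 0.0]
wrist_force: [-0.4, 0.1, -0.2]
grip_width: 0.0001
grip_force: 0.0
```

```bash
python3 - <<'E'
from h import *
lv();lz()
E
```

```text
wrist 1425 far edge 0.0289 q~ 0.782 finger bx -0.0036 z 0.1249 F [-0.4  0.1 -0.2] t 45.7
3 101 z [0.101 0.144 0.153] 53.0
6 283 z [0.103 0.134 0.152] 78.0
9 239 z [0.109 0.116 0.151] 129.0
12 333 z [0.113 0.126 0.143] 119.0
15 269 z [0.119 0.145 0.146] 50.0
18 229 z [0.145 0.146 0.147] 59.0
21 204 z [0.146 0.147 0.147] 62.0
24 145 z [0.145 0.146 0.147] 61.0
27 110 z [0.142 0.144 0.145] 55.0
30 16 z [0.14  0.14  0.141] 56.0
```

Just short of the crest (about 0.78). A little more.

drive_tool:
  steps:
    - [0, 0, 0, 0, 2, 0, 1]
    - [0, 0, 0, 0, 0, 0, 1]
    - [0, 0, 0, 0, 0, 0, 1]
    - [0, 0, 0, 0, 0, 0, 1]

```text
t: 46.2
ee_pos: [0.5637, 0.0018, 0.1248]
tcp_rot: [-2.265, -2.177, -0.0]
wrist_force: [-0.3, -0.3, 0.1]
grip_width: 0.0001
grip_force: 0.0
```

```bash
python3 - <<'E'
from h import *
lv();lz()
E
```

```text
wrist 1476 far edge 0.0354 q~ 0.874 finger bx -0.0016 z 0.1248 F [-0.3 -0.3  0.1] t 46.2
6 134 z [0.136 0.145 0.153] 42.0
9 271 z [0.101 0.136 0.153] 67.0
12 180 z [0.106 0.11  0.146] 148.0
15 228 z [0.108 0.116 0.12 ] 152.0
18 418 z [0.119 0.125 0.139] 142.0
21 305 z [0.121 0.141 0.143] 46.0
24 247 z [0.142 0.143 0.144] 57.0
27 162 z [0.143 0.144 0.145] 64.0
30 158 z [0.143 0.144 0.144] 62.0
33 133 z [0.141 0.142 0.143] 56.0
36 29 z [0.136 0.138 0.139] 51.0
```

Notch 3. Pause and push towards notch 4.

drive_tool:
  steps:
    - [0, 0, 0, 0, 0, 0, 1]
    - [0, 0, 0, 0, 0, 0, 1]
    - [0, 0, 0, 0, 0, 0, 1]
    - [0, 0, 0, 0, 3, 1, 1]
    - [0, 0, 0, 0, 3, 1, 1]
    - [0, 0, 0, 0, 3, 0, 1]
    - [0, 0, 0, 0, 3, 0, 1]
    - [0, 0, 0, 0, 3, 0, 1]
    - [0, 0, 0, 0, 0, 0, 1]
    - [0, 0, 0, 0, 0, 0, 1]

```text
t: 47.3
ee_pos: [0.5792, 0.001, 0.123]
tcp_rot: [2.265, 2.176, 0.001]
wrist_force: [-0.4, 0.7, 0.2]
grip_width: -0.0001
grip_force: 0.0
```

drive_tool:
  steps:
    - [0, 0, 0, 0, 2, 0, 1]
    - [0, 0, 0, 0, 0, 0, 1]
    - [0, 0, 0, 0, 0, 0, 1]

```text
t: 47.6
ee_pos: [0.5808, 0.0011, 0.1229]
tcp_rot: [2.265, 2.177, 0.0]
wrist_force: [0.2, 0.0, 0.0]
grip_width: -0.0
grip_force: 0.0
```

```bash
python3 - <<'E'
from h import *
lv();lz()
E
```

```text
wrist 1494 far edge 0.0471 q~ 1.048 finger bx 0.0155 z 0.1229 F [0.2 0.  0. ] t 47.6
21 127 z [0.104 0.11  0.146] 147.0
24 259 z [0.11  0.133 0.15 ] 67.0
27 257 z [0.114 0.132 0.151] 74.0
30 208 z [0.116 0.131 0.135] 93.0
33 215 z [0.135 0.136 0.137] 47.0
36 227 z [0.137 0.138 0.138] 59.0
39 217 z [0.137 0.138 0.139] 66.0
42 202 z [0.136 0.137 0.138] 61.0
45 151 z [0.134 0.135 0.136] 54.0
```

drive_tool:
  steps:
    - [0, 0, 0, 0, 1.5, 0, 1]
    - [0, 0, 0, 0, 0, 0, 1]
    - [0, 0, 0, 0, 0, 0, 1]
    - [0, 0, 0, 0, 0, 0, 1]

```text
t: 48.1
ee_pos: [0.5822, 0.001, 0.1228]
tcp_rot: [-2.265, -2.177, -0.0]
wrist_force: [0.4, -0.3, -0.0]
grip_width: 0.0003
grip_force: 0.0
```

```bash
python3 - <<'E'
from h import *
lv();lz()
E
```

```text
wrist 1399 far edge 0.0471 q~ 1.048 finger bx 0.0169 z 0.1228 F [ 0.4 -0.3 -0. ] t 48.1
21 72 z [0.103 0.108 0.11 ] 176.0
24 222 z [0.109 0.131 0.15 ] 115.0
27 263 z [0.113 0.133 0.15 ] 67.0
30 195 z [0.116 0.132 0.148] 48.0
33 190 z [0.134 0.136 0.137] 47.0
36 209 z [0.137 0.138 0.138] 59.0
39 216 z [0.138 0.138 0.139] 66.0
42 207 z [0.136 0.137 0.138] 61.0
45 158 z [0.134 0.135 0.136] 54.0
```

drive_tool:
  steps:
    - [0, 0, 0, 0, 2, 0, 1]
    - [0, 0, 0, 0, 0, 0, 1]
    - [0, 0, 0, 0, 0, 0, 1]
    - [0, 0, 0, 0, 0, 0, 1]

```text
t: 48.6
ee_pos: [0.5842, 0.0009, 0.1228]
tcp_rot: [-2.265, -2.177, -0.0]
wrist_force: [-0.3, 0.4, -0.2]
grip_width: 0.0003
grip_force: 0.0
```

```bash
python3 - <<'E'
from h import *
lv();lz()
E
```

```text
wrist 1398 far edge 0.0491 q~ 1.08 finger bx 0.0189 z 0.1228 F [-0.3  0.4 -0.2] t 48.6
24 88 z [0.104 0.111 0.144] 143.5
27 267 z [0.112 0.133 0.15 ] 73.0
30 250 z [0.115 0.135 0.151] 63.0
33 166 z [0.117 0.133 0.135] 43.0
36 194 z [0.134 0.136 0.137] 51.0
39 229 z [0.136 0.137 0.137] 62.0
42 205 z [0.136 0.137 0.137] 65.0
45 186 z [0.134 0.136 0.136] 59.0
48 106 z [0.132 0.133 0.134] 51.0
```

drive_tool:
  steps:
    - [0, 0, 0, 0, 1.5, 0, 1]
    - [0, 0, 0, 0, 0, 0, 1]
    - [0, 0, 0, 0, 0, 0, 1]
    - [0, 0, 0, 0, 0, 0, 1]

```text
t: 49.1
ee_pos: [0.5857, 0.0009, 0.1228]
tcp_rot: [-2.265, -2.176, -0.0]
wrist_force: [-0.5, 1.1, -0.4]
grip_width: 0.0001
grip_force: 0.0
```

```bash
python3 - <<'E'
from h import *
lv();lz()
E
```

```text
wrist 1297 far edge 0.0491 q~ 1.079 finger bx 0.0204 z 0.1228 F [-0.5  1.1 -0.4] t 49.1
24 77 z [0.104 0.11  0.113] 179.0
27 180 z [0.11  0.118 0.149] 121.0
30 255 z [0.115 0.133 0.15 ] 65.0
33 181 z [0.117 0.134 0.151] 42.0
36 160 z [0.135 0.136 0.137] 51.0
39 208 z [0.136 0.137 0.137] 62.0
42 209 z [0.136 0.137 0.137] 65.0
45 187 z [0.135 0.136 0.136] 59.0
48 112 z [0.132 0.133 0.134] 51.0
```

drive_tool:
  steps:
    - [0, 0, 0, 0, 2, 0, 1]
    - [0, 0, 0, 0, 0, 0, 1]
    - [0, 0, 0, 0, 0, 0, 1]
    - [0, 0, 0, 0, 0, 0, 1]

```text
t: 49.6
ee_pos: [0.5877, 0.0008, 0.1228]
tcp_rot: [-2.265, -2.176, -0.0]
wrist_force: [-0.2, 0.5, -0.9]
grip_width: 0.0002
grip_force: 0.0
```

```bash
python3 - <<'E'
from h import *
lv();lz()
E
```

```text
wrist 1472 far edge 0.0552 q~ 1.181 finger bx 0.0224 z 0.1228 F [-0.2  0.5 -0.9] t 49.6
27 74 z [0.103 0.106 0.108] 201.5
30 237 z [0.108 0.133 0.15 ] 92.0
33 272 z [0.111 0.133 0.15 ] 67.5
36 163 z [0.112 0.117 0.143] 200.0
39 254 z [0.12  0.128 0.13 ] 42.0
42 225 z [0.13  0.131 0.132] 51.0
45 213 z [0.131 0.132 0.133] 61.0
48 198 z [0.131 0.132 0.133] 65.0
51 180 z [0.13  0.131 0.132] 59.0
54 102 z [0.127 0.128 0.129] 51.0
```

Notch 4 (roller at +48 mm, top 132 mm, both as expected). Pause, back off, lift clear, and verify everything.

drive_tool:
  steps:
    - [0, 0, 0, 0, 0, 0, 1]
    - [0, 0, 0, 0, 0, 0, 1]
    - [0, 0, 0, 0, -20, 0, 1]
    - [0, 0, 0, 0, -30, -10, 1]
    - [0, 0, 0, 0, -30, -40, 1]
    - [0, 0, 0, 0, -30, -40, 1]
    - [0, 0, 0, 0, -20, -20, 1]
    - [0, 0, 0, 0, 0, 0, 1]
    - [0, 0, 0, 0, 0, 0, 1]
    - [0, 0, 0, 0, 0, 0, 1]

```text
t: 50.7
ee_pos: [0.4669, 0.0076, 0.2211]
tcp_rot: [-2.263, -2.179, 0.002]
wrist_force: [-0.6, 0.8, 0.4]
grip_width: -0.0003
grip_force: 0.0
```

```bash
python3 - <<'E'
from h import *
b=np.radians(87.7);c=np.array([np.cos(b),np.sin(b)])
for n in("wrist","scene","top"):
    ci=viewer.camera_info(n);p,d=viewer.capture(n);P=cloud(ci,d);z=P[:,:,2];L=P[:,:,:2]-[.5593,-.148];by=L@c;bx=L@[c[1],-c[0]]
    m=(d>0)&(abs(by-.15)<.010)&(bx>-.08)&(bx<.1)&(z>.118)&(z<.16)
    print(n,"roller",m.sum(),np.median(bx[m]).round(4) if m.sum() else "",np.percentile(z[m],95).round(4) if m.sum() else "")
    m=(d>0)&(np.hypot(bx,by)<.02)&(z>.098)&(z<.13);t=m&(z>.108);print("  plug",m.sum(),np.percentile(z[m],[50,95]).round(4) if m.sum() else "",np.r_[np.median(bx[t]),np.median(by[t])].round(4) if t.sum() else "")
    m=(d>0)&(abs(abs(bx)-.0245)<.004)&(abs(by)<.02);print("  stack top",m.sum(),np.percentile(z[m],[10,50,90]).round(4) if m.sum() else "")
print(telemetry.state()["ee_pos"],telemetry.state()["t"])
E
```

```text
wrist roller 591 0.0426 0.1327
  plug 192 [0.1086 0.1137] [0.0036 0.0097]
  stack top 0 
scene roller 37 0.0534 0.1328
  plug 76 [0.1117 0.1148] [ 0.0035 -0.0042]
  stack top 81 [0.0317 0.0534 0.062 ]
top roller 2 0.051 0.1296
  plug 35 [0.1103 0.1147] [0.0008 0.0004]
  stack top 38 [0.054  0.0589 0.0628]
[0.46685786 0.00701946 0.22098985] 50.85
```

```bash
python3 -c "
from bench import r; print(r.hand_in())"
```

```text
the job is handed in; nothing more can be done
None
```

I handed the job in at about 51 s with all four plates found (two discs, two separators) stacked in turn, the plug home and the lever in notch 4, as measured by the cameras. The hand-in returned no verdict, and I viewed 17 pictures, over the limit of 14.

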